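# Wind down a mould press with a ratchet wrench

### The job

Pick up the ratchet wrench from the cork mat, drop its ring over the brass-ribbed nut on top of the mould press and swing it back and forth, clockwise strokes driving and return strokes slipping, without taking it off in between, until the press plate rests on the wooden lid of the mould. Then lift the wrench off and lay it flat, same side up as you found it, back on the cork mat. Turn the nut with the wrench only, not by pushing the press with the gripper, and leave the mug, pepper shaker, candle and canister where they stand.

Things in the scene. Friction and masses are not known exactly. Their poses are not given: they have to be found in the camera images.
- press: Fixed mould press; origin at the centre of its underside on the worktop, +z up. Base board 150 (x) x 220 (y) mm; guide rods 14 mm thick at y = +-85 mm end 168 mm up; grey crosshead (50 x 205 mm) ends 132 mm up, on it a collar 68 mm across, top 138 mm up, which carries the wrench. The handle of a fitted wrench can sweep 1.2 rad either side of the press's -x before it meets a rod.
- mould_lid (a point): Centre of the top of the wooden lid (98 mm across) on the steel mould (114 mm across) that stands in the press, 76 mm above the worktop; the plate comes down onto it.
- nut_top (a point): Point on the vertical axis of the nut, at the top of its ribs, 165 mm above the worktop. 12 upright brass ribs, one every 30 degrees, 49 mm across, lean in to a cone 31 mm across at the top, which guides the ring on. A steel screw 18 mm thick stands up through the nut, at most 210 mm above the worktop; it sinks as the nut is turned.
- nut (a joint): Angle of the nut in rad, growing clockwise seen from above; starts between 0 and 0.5 and stops near 3.3, when the plate rests on the lid. Stiff (0.3 N m), stays where it is left.
- plate (a joint): How far the press plate (steel disc 92 mm across, under the crosshead) has come down, in m: 8 mm for each rad of the nut; 0.0264 when it rests on the lid, where it stops.
- wrench_grip (a point): Middle of the wrench's black handle, 12 mm above the wrench's underside. Axes: +x along the handle to the ring head, +z up. Handle 22 mm wide, 22 mm high, from 43 mm ahead of this point to 93 mm behind; ring centre 105 mm ahead. Mass 0.18 to 0.35 kg. A spring pawl in the ring catches the ribs when the handle swings clockwise seen from above, after up to 30 degrees of lost motion, and slips when it swings back.
- wrench_head (a point): Centre of the wrench's steel ring, half-way up its height (the ring is 24 mm high, outside 76 mm, hole 54 mm); same axes as wrench_grip. On the nut the ring's underside rests on the collar, so this point is then 150 mm above the worktop.
- mat: Fixed cork mat 270 (x) x 140 (y) x 4 mm, origin at the centre of its underside on the worktop; the wrench lies on it at the start.
- mug: Cream coffee mug with handle, 92 x 127 x 95 mm, loose; origin at the centre of its underside.
- pepper: Pepper shaker, 44 mm across and 90 mm high, loose; origin at the centre of its underside.
- canister: Dark red canister with chrome lid, 105 mm across and 176 mm high, loose; origin at the centre of its underside.
- candle: Green candle, 52 mm across and 144 mm high, loose; origin at the centre of its underside.

How it is judged:
By the outcome, as a careful person would: the job done as asked, in the order asked, and still so for the second after the job is handed in, with the robot touching nothing.
It also fails if it takes over 67 s, if anything falls off the work surface, if the arm or the gripper's body presses on something with over 40 N, if the wrist force passes 120 N, or if a joint passes its speed limit or range.

### The arm

A 6-joint arm with a two-finger parallel gripper is mounted at the origin on a cart in front of the work surface, level with it; the furniture and walls round the work are solid. World frame = base frame: x ahead of the robot, y to its left, z up, the work surface at z = 0. Lengths are in m, angles in rad, forces in N, time in s.
With the tool pointing down it reaches from about 0.375 to 0.825 m from the base axis. Payload 5.5 kg.
Tool frame: the origin (TCP) lies midway between the tips of the shut fingers; the grasp point (between the pads) lies 19 mm behind it; x points along the fingers, z is the direction in which the jaws open and shut, and the axes are right-handed (so a half turn about x gives the same grasp; the last joint's range is limited). The gripper opens to 85 mm and grips with 20 to 120 N. Pads are 22 mm wide; open, the fingers measure 114 mm over their backs; the gripper's body (76 mm by 85 mm) begins 54 mm behind the grasp point. The pads swing forward as they close: fully open they stand 13 mm farther back than shut.
Start: joints at [-1.285, 0.314, -0.047, 1.21, 0, 1.571], TCP at [0.169, -0.576, 0.231] pointing down, gripper open.
Joint ranges: [-2.67, 2.67], [-0.69, 1.73], [-1.03, 1.25], [-2.08, 2.16], [-1.42, 1.45], [-3.14, 3.14]. Speed limits (rad/s): [2.39, 2.39, 3.01, 3.14, 3.14, 3.14].

### API

Orientations are given as [roll, pitch, yaw] about the fixed x, y, z axes, in that order (R = Rz(yaw) Ry(pitch) Rx(roll)).
In Python, from bench import status, optics, workorder, spotter gives the robot as it stands. The module is installed in compiled form; this text tells all that it offers.
- The arm moves only by the tool arm_command, never from a script. Its argument "deltas" is a list of rows, each a list of 7 numbers: the opening, from 0 (shut) to 1 (fully open), then the shift along the tool's x, y, z in m, then the turn, a rotation vector about the tool's x, y, z in rad. A call has 1 to 5 rows; each row shifts and turns the commanded pose from where the row before left it, along the tool's axes as they then stand; what a row does not reach is not made up. A row lasts 1/8 s, in which the tool goes at most 62.5 mm and 10.7 degrees, less where a joint would pass 70% of its speed; a pose out of reach is approached as far as the arm can. A call with a gripper value outside its range is refused whole. The fingers move at their own pace and stop on an object; the grip force is fixed at half the most. Time passes only in rows, so rows that do not move let the fingers close. It gives the time, the measured TCP pose, the force and the opening at its end, in the units of the state.
- status.get_state(): the state, without advancing time (a new reading comes with each control period).
- optics.read_camera(name): name is "side" or "top" or "wrist"; returns a dict with "frame" (480x640x3 uint8, red, green, blue), "fovy" (degrees; the focal length in pixels is half the picture's height over the tangent of half this angle, whatever the lens; pixels are square), "cx", "cy" (the principal point, pixels), "R" (3x3) and "t" (3): a world point X has camera coordinates R X + t. Camera axes: x right, y down, z forward; pixel columns grow to the right and rows downward; lengths in m; the calibration is good to about 2 mm. A picture is of the moment at which its call begins. There is no depth.
- workorder.close_job(): hands the job in, once; it reports no verdict.
Trained networks look in a picture, given as the dict that the camera call returned (one of the last four; its "shot" number tells which), for a name from the list of things; names that differ only in an ending like _2 or _b are one class to them, and where a whole thing is asked for, a point or a joint stands for the part that bears it (a point fixed in the world has none). Each returns a list of dicts, best first, with "conf" (0 to 1); they miss things now and then, are a little off and sometimes report something else, mostly with a low value. They report only what shows in the picture. A call takes as long as a camera call.
- spotter.recognise(picture, thing): "extent" ([left, top, right, bottom] in pixels, round what is visible of it).
- spotter.masks_of(picture, thing): "mask" (480x640 bool, what is visible of it) and "extent" ([left, top, right, bottom] in pixels, round what is visible of it).
The state is a dict: "t": time; "joint_pos": joint angles; "qd": joint speeds; "tau": joint torques, N m; "position": TCP position; "tool_rot": TCP orientation; "force": force on the tool from outside, world axes, zero at the start; "torque": the same for the moment, N m; "grip_width": finger opening in m.
Only numpy, scipy, OpenCV 4.12 (cv2) and the standard library are available. Lean on these libraries where they do the work, as an engineer would, in place of code of your own. Each camera call takes 0.05 s, during which the arm holds its last target.

## Working session

There is one attempt and no reset: what is moved stays moved. The work goes in short steps, Python scripts to look and compute and a tool call to move; the robot and the scene stay as the last step left them, time stands still between calls to the robot, and variables do not carry over. Pictures are saved under pics/ and viewed, and the job is handed in when it is done.

Besides the shell and the picture viewer there is one more tool, called after ">>>" as a command line: name --pt "numbers of a row" for each row, then --argument value for the rest. arm_command: Moves the arm, as the interface text tells. Its arguments: {"type":"object","properties":{"deltas":{"type":"array"}},"required":["deltas"]}

```bash
mkdir -p pics; ls; cat > h.py <<'E'
import numpy as np, cv2
from bench import status, optics, workorder, spotter
from scipy.spatial.transform import Rotation as Ro
def shot(n,f=None):
    p=optics.read_camera(n)
    if f: cv2.imwrite('pics/'+f,cv2.cvtColor(p['frame'],cv2.COLOR_RGB2BGR))
    return p
def foc(p): return 240/np.tan(np.radians(p['fovy'])/2)
def ray(p,u,v):
    f=foc(p);d=np.array([(u-p['cx'])/f,(v-p['cy'])/f,1]);R=np.array(p['R']);t=np.array(p['t'])
    return -R.T@t, R.T@d
def onz(p,u,v,z):
    c,d=ray(p,u,v);return c+d*(z-c[2])/d[2]
def proj(p,X):
    c=np.array(p['R'])@np.array(X)+np.array(p['t']);f=foc(p);return np.array([p['cx']+f*c[0]/c[2],p['cy']+f*c[1]/c[2]])
E
python3 - <<'E'
from h import *
np.set_printoptions(precision=4,suppress=True)
s=status.get_state();print(s)
for n in ['side','top','wrist']:
    p=shot(n,n+'0.png');print(n,p['fovy'],p['cx'],p['cy'],[k for k in p],-np.array(p['R']).T@p['t'])
    for th in ['press','wrench_grip','mat','mug','pepper','canister','candle']:
        r=spotter.recognise(p,th);print(th,[(np.round(q['extent']),round(q['conf'],2)) for q in r[:2]])
E
```

```text
pics
{'t': 0.0, 'joint_pos': array([-1.285 ,  0.3143, -0.0481,  1.2102,  0.    ,  1.5708]), 'qd': array([ 0.0011, -0.0005, -0.    ,  0.0001, -0.0014, -0.0003]), 'tau': array([ -0.0003, -53.9583,  33.9754,   0.0187,   0.0001,  -0.    ]), 'position': array([ 0.169 , -0.5751,  0.2304]), 'tool_rot': array([3.1316, 1.5691, 1.8466]), 'force': array([-0.4755, -0.2625,  0.2056]), 'torque': array([ 0.0219, -0.0054, -0.0044]), 'grip_width': 0.08528848941721962}
side 42.7147556791969 327.21858241871325 232.07187243342287 ['frame', 'fovy', 'cx', 'cy', 'R', 't', 'shot'] [-0.1935  1.2249  0.6829]
press [(array([224., 300., 321., 340.]), 0.43)]
wrench_grip [(array([222., 298., 321., 339.]), 0.92)]
mat [(array([204., 305., 339., 362.]), 0.92)]
mug [(array([388., 193., 422., 237.]), 0.9)]
pepper [(array([381., 253., 402., 292.]), 0.93)]
canister [(array([142., 262., 206., 364.]), 0.88)]
candle [(array([234., 307., 262., 385.]), 0.93), (array([382., 252., 401., 289.]), 0.23)]
top 49.10961334474854 316.6194991033654 234.07309539839832 ['frame', 'fovy', 'cx', 'cy', 'R', 't', 'shot'] [0.3846 0.0765 1.3895]
press [(array([312., 183., 393., 245.]), 0.96)]
wrench_grip [(array([204., 186., 237., 274.]), 0.68), (array([116., 157., 178., 212.]), 0.16)]
mat [(array([194., 181., 245., 286.]), 0.62)]
mug [(array([452., 209., 497., 254.]), 0.91), (array([309., 186., 394., 244.]), 0.32)]
pepper [(array([330., 276., 346., 290.]), 0.75), (array([345., 200., 363., 216.]), 0.43)]
canister [(array([115., 156., 178., 212.]), 0.7)]
candle [(array([126., 247., 162., 271.]), 0.78)]
wrist 70.22603806772995 315.5273080849622 240.40608492843344 ['frame', 'fovy', 'cx', 'cy', 'R', 't', 'shot'] [ 0.2336 -0.5552  0.374 ]
press []
wrench_grip []
mat []
mug []
pepper []
canister []
candle []
```

View pics/top0.png

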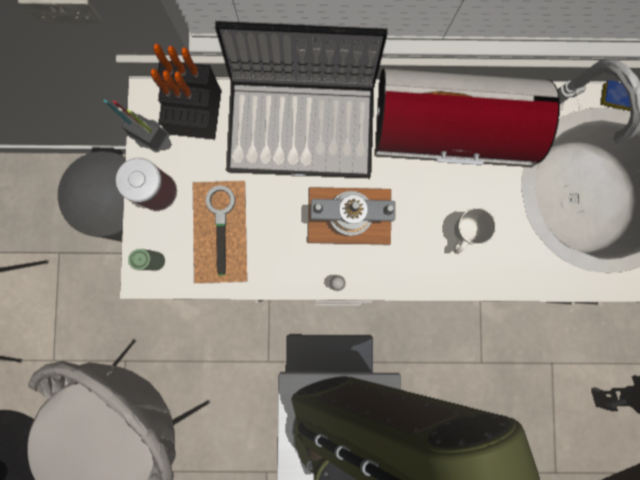

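View pics/side0.png

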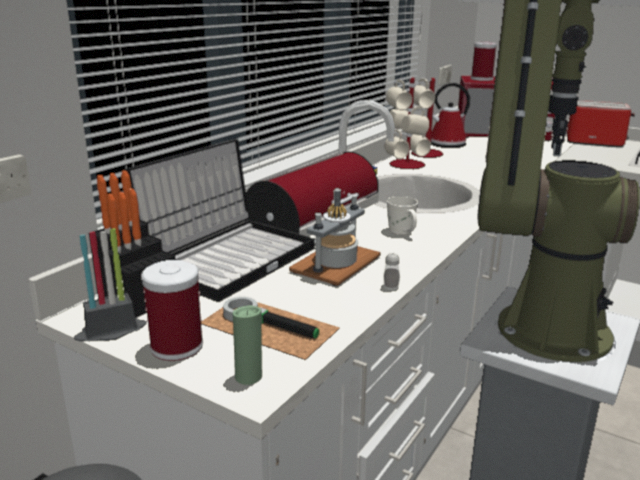

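The top view shows the wrench on the mat, with its ring at about (221,205) and its handle end at about (221,272). The press nut is at about (353,208). The canister (143,183) and candle (145,260) are to the left of the mat, the pepper is at (336,283) and the mug at (475,228).

```bash
python3 - <<'E'
from h import *
np.set_printoptions(precision=4,suppress=True)
p=shot('top')
m=spotter.masks_of(p,'wrench_grip')[0];M=m['mask'].astype(np.uint8)
print(m['conf'],m['extent'],M.sum())
fr=p['frame'].astype(int)
# dark handle
ys,xs=np.where((M>0)&(fr.sum(2)<200))
P=np.array([onz(p,u,v,0.026)[:2] for u,v in zip(xs,ys)]);c=P.mean(0);w,V=np.linalg.eigh(np.cov(P.T));print('handle',c,V[:,1],np.ptp(P@V[:,1]),np.ptp(P@V[:,0]))
ys,xs=np.where((M>0)&(fr.sum(2)>=230))
P2=np.array([onz(p,u,v,0.026)[:2] for u,v in zip(xs,ys)]);print('steel',P2.mean(0),P2.min(0),P2.max(0))
for th,z in [('press',0.1),('mat',0.004)]:
    m=spotter.masks_of(p,th)[0];q=m['mask'].astype(np.uint8)
    cs=max(cv2.findContours(q,0,2)[0],key=cv2.contourArea);r=cv2.minAreaRect(cs);print(th,m['conf'],r,onz(p,*r[0],z), [onz(p,*k,z)[:2] for k in cv2.boxPoints(r)])
for th,z in [('nut_top',0.165),('mug',0),('pepper',0.09),('canister',0.17),('candle',.144)]:
    for r in spotter.recognise(p,th)[:2]:
        e=np.array(r['extent']);print(th,r['conf'],e,onz(p,(e[0]+e[2])/2,(e[1]+e[3])/2,z))
f=cv2.cvtColor(p['frame'],cv2.COLOR_RGB2BGR)
cv2.imwrite('pics/crop1.png',np.hstack([cv2.resize(f[165:295,180:260],None,fx=4,fy=4,interpolation=2),cv2.resize(f[165:295,295:410],None,fx=4,fy=4,interpolation=2)]))
E
```

```text
0.72 [200.0, 184.9, 236.8, 278.1] 1068
handle [0.4676 0.3119] [-0.9994 -0.0356] 0.1195646939782955 0.019218852176732137
steel [0.5674 0.3159] [0.3998 0.2804] [0.6353 0.3565]
press 0.82 ((350.7287292480469, 216.30862426757812), (86.6015853881836, 57.19072341918945), 1.5074357986450195) [ 0.5464 -0.0196  0.1   ] [array([0.4773, 0.0887]), array([0.6198, 0.0863]), array([ 0.6161, -0.1291]), array([ 0.4736, -0.1246])]
mat 0.56 ((219.09921264648438, 231.96446228027344), (101.59713745117188, 53.20908737182617), 88.72696685791016) [0.5135 0.3215 0.004 ] [array([0.6472, 0.3986]), array([0.6518, 0.257 ]), array([0.3819, 0.2456]), array([0.3777, 0.3848])]
nut_top 0.59 [345.7 204.2 361.9 214.8] [ 0.5544 -0.0219  0.165 ]
mug 0.83 [453.4 205.4 496.7 253.2] [ 0.5271 -0.3588  0.    ]
pepper 0.72 [334.4 276.1 345.6 288.9] [0.3831 0.0058 0.09  ]
pepper 0.16 [338.2 194.5 365.5 231.1] [ 0.5565 -0.0231  0.09  ]
canister 0.9 [114.2 158.1 177.5 209.8] [0.6095 0.4663 0.17  ]
candle 0.73 [123.5 247.9 165.3 272.3] [0.4322 0.4713 0.144 ]
```

View pics/crop1.png

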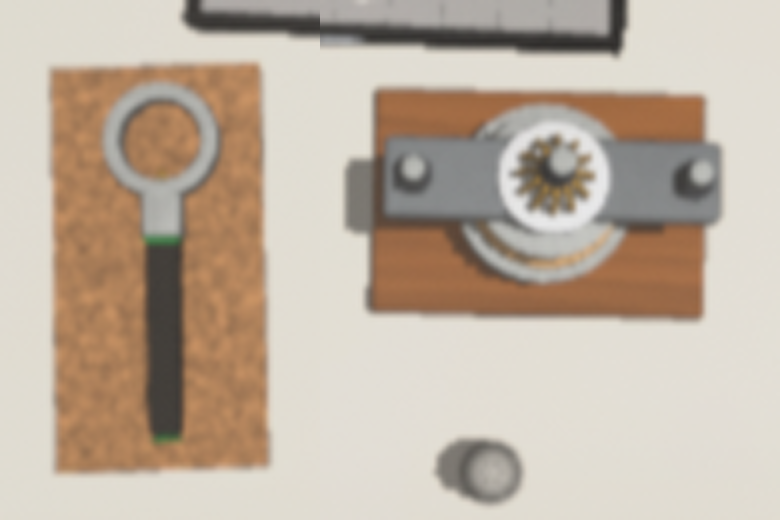

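```bash
cat >> h.py <<'E'
def pose():
    s=status.get_state();return np.array(s['position']),Ro.from_euler('xyz',s['tool_rot']),s
E
python3 - <<'E'
from h import *
np.set_printoptions(precision=4,suppress=True)
p=shot('top')
a=lambda u,v:(180+u/4-.4,165+v/4-.4)
b=lambda u,v:(295+(u-320)/4-.4,165+v/4-.4)
print('ring',onz(p,*a(160,139),.028),'end',onz(p,*a(165,438),.024),'green',onz(p,*a(163,240),.024))
print('matc',[onz(p,*a(*k),.004)[:2] for k in [(51,68),(260,65),(270,466),(55,472)]])
print('collar',onz(p,*b(555,176),.138))
print('base',[onz(p,*b(*k),.015)[:2] for k in [(375,90),(705,97),(703,318),(368,312)]])
print('rodtops',onz(p,*b(413,166),.168),onz(p,*b(702,172),.168), 'screw',onz(p,*b(562,160),.205))
P,R,s=pose();print(R.as_matrix())
E
```

```text
ring [0.5969 0.3181 0.028 ] end [0.4022 0.3107 0.024 ] green [0.531  0.3152 0.024 ]
matc [array([0.6477, 0.396 ]), array([0.6511, 0.2569]), array([0.3847, 0.245 ]), array([0.3797, 0.3856])]
collar [ 0.5603 -0.023   0.138 ]
base [array([0.6339, 0.0866]), array([ 0.6313, -0.1322]), array([ 0.4845, -0.1302]), array([0.4865, 0.0898])]
rodtops [0.5612 0.0627 0.168 ] [ 0.5593 -0.107   0.168 ] screw [ 0.5601 -0.0217  0.205 ]
[[-0.      0.9594  0.2819]
 [ 0.      0.2819 -0.9594]
 [-1.     -0.     -0.    ]]
```

```bash
cat >> h.py <<'E'
def st():
    P,R,s=pose();M=R.as_matrix();a=np.arctan2(M[1,2],M[0,2])
    return P,a,M,s
def plan(wps,start=None,op=1):
    """wps: list of (x,y,z,a,N). prints rows"""
    if start is None:
        P,a,M,s=st()
        print('now',P.round(4),'a',round(a,4),'tilt',np.round([M[0,0],M[1,0]],4),'q',np.round(s['joint_pos'],2),'F',np.round(s['force'],1),'T',np.round(s['torque'],2),'w',round(s['grip_width'],4),'t',round(s['t'],2))
    else: P,a=np.array(start[:3]),start[3]
    P=P.copy()
    rows=[]
    for x,y,z,at,N in wps:
        tgt=np.array([x,y,z])
        P0,a0=P.copy(),a
        for i in range(1,N+1):
            d=P0+(tgt-P0)*i/N-P
            ai=a0+(at-a0)*i/N
            tx,ty,tz=-d[2],-np.sin(a)*d[0]+np.cos(a)*d[1],np.cos(a)*d[0]+np.sin(a)*d[1]
            r=[round(tx,3),round(ty,3),round(tz,3),round(-(ai-a),3)]
            P=P+np.array([-np.sin(a)*r[1]+np.cos(a)*r[2],np.cos(a)*r[1]+np.sin(a)*r[2],-r[0]]);a=a-r[3]
            rows.append([op]+r+[0,0])
    for i in range(0,len(rows),5): print(rows[i:i+5])
E
python3 - <<'E'
from h import *
plan([(.45,-.25,.30,-1.285+1.28,8),(.492,.314,.2,1.609,10)])
E
```

```text
now [ 0.1691 -0.5757  0.2313] a -1.285 tilt [-0.  0.] q [-1.29  0.31 -0.05  1.21 -0.    1.57] F [-0.3 -0.2 -0.4] T [-0.01  0.05  0.02] w 0.0855 t 1.7
[[1, np.float64(-0.009), np.float64(0.045), np.float64(-0.029), np.float64(-0.16), 0, 0], [1, np.float64(-0.008), np.float64(0.049), np.float64(-0.022), np.float64(-0.16), 0, 0], [1, np.float64(-0.009), np.float64(0.052), np.float64(-0.013), np.float64(-0.16), 0, 0], [1, np.float64(-0.008), np.float64(0.054), np.float64(-0.005), np.float64(-0.16), 0, 0], [1, np.float64(-0.009), np.float64(0.054), np.float64(0.003), np.float64(-0.16), 0, 0]]
[[1, np.float64(-0.009), np.float64(0.052), np.float64(0.012), np.float64(-0.16), 0, 0], [1, np.float64(-0.008), np.float64(0.05), np.float64(0.021), np.float64(-0.16), 0, 0], [1, np.float64(-0.009), np.float64(0.046), np.float64(0.028), np.float64(-0.16), 0, 0], [1, np.float64(0.01), np.float64(0.056), np.float64(0.004), np.float64(-0.161), 0, 0], [1, np.float64(0.01), np.float64(0.055), np.float64(0.013), np.float64(-0.162), 0, 0]]
[[1, np.float64(0.01), np.float64(0.053), np.float64(0.021), np.float64(-0.161), 0, 0], [1, np.float64(0.01), np.float64(0.048), np.float64(0.03), np.float64(-0.162), 0, 0], [1, np.float64(0.01), np.float64(0.042), np.float64(0.037), np.float64(-0.161), 0, 0], [1, np.float64(0.01), np.float64(0.037), np.float64(0.044), np.float64(-0.161), 0, 0], [1, np.float64(0.01), np.float64(0.028), np.float64(0.048), np.float64(-0.162), 0, 0]]
[[1, np.float64(0.01), np.float64(0.021), np.float64(0.053), np.float64(-0.161), 0, 0], [1, np.float64(0.01), np.float64(0.012), np.float64(0.055), np.float64(-0.162), 0, 0], [1, np.float64(0.01), np.float64(0.003), np.float64(0.057), np.float64(-0.161), 0, 0]]
```

>>> arm_command --pt "1 -0.009 0.045 -0.029 -0.16 0 0" --pt "1 -0.008 0.049 -0.022 -0.16 0 0" --pt "1 -0.009 0.052 -0.013 -0.16 0 0" --pt "1 -0.008 0.054 -0.005 -0.16 0 0" --pt "1 -0.009 0.054 0.003 -0.16 0 0"

```text
t: 2.33
position: [0.3455, -0.3701, 0.2747]
tool_rot: [-0.212, 1.57, -0.692]
force: [0.9, -0.3, 0.6]
grip_width: 0.0857
```

>>> arm_command --pt "1 -0.009 0.052 0.012 -0.16 0 0" --pt "1 -0.008 0.05 0.021 -0.16 0 0" --pt "1 -0.009 0.046 0.028 -0.16 0 0"

```text
t: 2.7
position: [0.4514, -0.2482, 0.3008]
tool_rot: [-0.622, 1.57, -0.621]
force: [0.5, -0.4, 1.0]
grip_width: 0.0852
```

```bash
sed -i 's/rows.append(\[op\]+r/rows.append([op]+[float(k) for k in r]/' h.py; python3 - <<'E'
from h import *
plan([(.492,.314,.2,1.609,10)])
E
```

```text
now [ 0.4514 -0.2482  0.3008] a 0.0003 tilt [ 0.0005 -0.0003] q [-0.5   0.13 -0.12  1.32 -0.    1.07] F [ 0.5 -0.4  1. ] T [ 0.03 -0.05 -0.01] w 0.0852 t 2.7
[[1, 0.01, 0.056, 0.004, -0.161, 0, 0], [1, 0.01, 0.055, 0.013, -0.161, 0, 0], [1, 0.01, 0.052, 0.022, -0.161, 0, 0], [1, 0.01, 0.048, 0.03, -0.16, 0, 0], [1, 0.01, 0.043, 0.036, -0.161, 0, 0]]
[[1, 0.01, 0.036, 0.044, -0.161, 0, 0], [1, 0.011, 0.028, 0.048, -0.161, 0, 0], [1, 0.01, 0.021, 0.053, -0.161, 0, 0], [1, 0.01, 0.012, 0.055, -0.161, 0, 0], [1, 0.01, 0.003, 0.056, -0.161, 0, 0]]
```

>>> arm_command --pt "1 0.01 0.056 0.004 -0.161 0 0" --pt "1 0.01 0.055 0.013 -0.161 0 0" --pt "1 0.01 0.052 0.022 -0.161 0 0" --pt "1 0.01 0.048 0.03 -0.16 0 0" --pt "1 0.01 0.043 0.036 -0.161 0 0"

```text
t: 3.32
position: [0.4716, 0.0332, 0.2502]
tool_rot: [-0.765, 1.57, 0.04]
force: [0.4, 0.4, -0.5]
grip_width: 0.0857
```

>>> arm_command --pt "1 0.01 0.036 0.044 -0.161 0 0" --pt "1 0.011 0.028 0.048 -0.161 0 0" --pt "1 0.01 0.021 0.053 -0.161 0 0" --pt "1 0.01 0.012 0.055 -0.161 0 0" --pt "1 0.01 0.003 0.056 -0.161 0 0"

```text
t: 3.95
position: [0.4935, 0.3143, 0.1991]
tool_rot: [-1.365, 1.57, 0.245]
force: [0.4, -0.8, 0.8]
grip_width: 0.0854
```

```bash
python3 - <<'E'
from h import *
p=shot('wrist','w1.png')
plan([(.492,.314,.2,1.609,1)])
print(proj(p,[.492,.314,.024]),proj(p,[.597,.318,.028]),proj(p,[.399,.3105,.024]))
E
```

```text
now [0.4932 0.3205 0.1974] a 1.6188 tilt [-0.0009  0.0045] q [ 0.57  0.3  -0.14  1.13  0.    0.53] F [ 1.6  6.  -1.3] T [ 0.28 -0.08 -0.04] w 0.0854 t 4.0
[[1, -0.003, 0.002, -0.006, 0.01, 0, 0]]
[313.93478624 218.1993447 ] [313.88049556 320.06149504] [314.01906416 113.99264946]
```

View pics/w1.png

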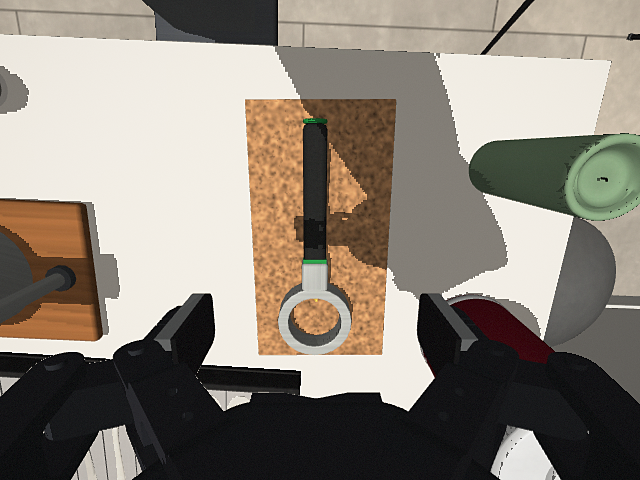

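```bash
python3 - <<'E'
from h import *
plan([(.487,.315,.2,1.609,1)])
plan([(.487,.315,.06,1.609,3),(.487,.315,.008,1.609,2)],start=(.492,.314,.2,1.609))
E
```

```text
now [0.4932 0.3205 0.1974] a 1.6188 tilt [-0.0009  0.0045] q [ 0.57  0.3  -0.14  1.13  0.    0.53] F [ 1.6  6.  -1.3] T [ 0.28 -0.08 -0.04] w 0.0854 t 4.0
[[1, -0.003, 0.006, -0.005, 0.01, 0, 0]]
[[1, 0.047, 0.002, 0.0, -0.0, 0, 0], [1, 0.046, 0.001, 0.001, -0.0, 0, 0], [1, 0.047, 0.002, 0.0, -0.0, 0, 0], [1, 0.026, -0.0, 0.0, -0.0, 0, 0], [1, 0.026, -0.0, 0.0, -0.0, 0, 0]]
```

>>> arm_command --pt "1 0.047 0.002 0.0 0 0 0" --pt "1 0.046 0.001 0.001 0 0 0" --pt "1 0.047 0.002 0.0 0 0 0" --pt "1 0 0 0 0 0 0"

```text
t: 4.5
position: [0.4853, 0.311, 0.056]
tool_rot: [2.111, 1.563, -2.568]
force: [0.0, -0.8, -0.3]
grip_width: 0.0855
```

```bash
python3 - <<'E'
from h import *
plan([(.487,.315,.008,1.609,3)])
p=shot('wrist','w2.png')
print(proj(p,[.487,.315,.024]),proj(p,[.599,.319,.028]),proj(p,[.401,.3115,.024]))
plan([(.487,.315,.008,1.609,3)])
E
```

```text
now [0.4853 0.311  0.056 ] a 1.6037 tilt [-0.0065 -0.0042] q [ 0.57  0.4  -0.34  0.83 -0.    0.54] F [ 0.  -0.8 -0.3] T [ 0.   -0.07  0.02] w 0.0855 t 4.5
[[1, 0.016, -0.001, 0.001, -0.002, 0, 0], [1, 0.016, -0.0, 0.002, -0.002, 0, 0], [1, 0.016, -0.001, 0.001, -0.001, 0, 0]]
[320.47231192 278.12243792] [320.19299312 449.33908631] [319.91970044 110.83589437]
now [0.4873 0.3122 0.0586] a 1.6036 tilt [-0.0028 -0.0018] q [ 0.57  0.4  -0.34  0.83 -0.    0.54] F [ 0.4 -0.   0.1] T [ 0.    0.01 -0.01] w 0.0855 t 4.55
[[1, 0.017, 0.0, 0.001, -0.002, 0, 0], [1, 0.017, 0.0, 0.001, -0.002, 0, 0], [1, 0.017, 0.0, 0.001, -0.001, 0, 0]]
```

View pics/w2.png

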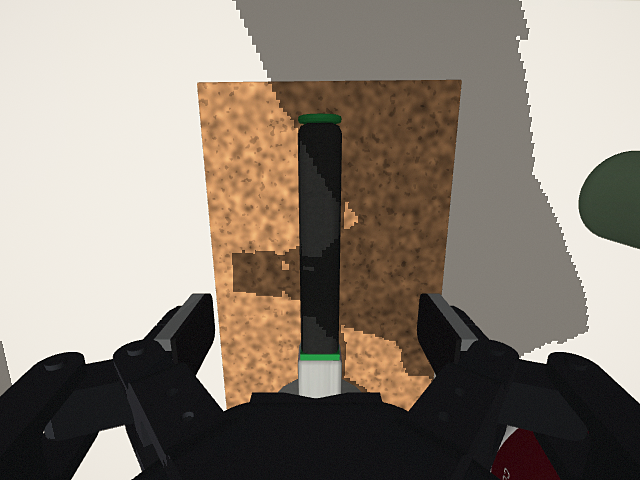

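The handle is centred at u≈320, as predicted, and lies between the open pads. I'll descend and grip.

>>> arm_command --pt "1 0.02 0.0 0.001 -0.002 0 0" --pt "1 0.02 0.0 0.001 -0.002 0 0" --pt "1 0.01 0.0 0 0 0 0" --pt "1 0 0 0 0 0 0" --pt "0 0 0 0 0 0 0"

```text
t: 5.18
position: [0.4894, 0.3156, 0.0107]
tool_rot: [-1.05, 1.569, 0.558]
force: [0.1, 0.4, 0.1]
grip_width: 0.0697
```

>>> arm_command --pt "0 0 0 0 0 0 0" --pt "0 0 0 0 0 0 0" --pt "0 0 0 0 0 0 0" --pt "0 0 0 0 0 0 0"

```text
t: 5.68
position: [0.4888, 0.3153, 0.0099]
tool_rot: [-1.123, 1.57, 0.485]
force: [-1.3, -0.7, 5.1]
grip_width: 0.0204
```

```bash
python3 - <<'E'
from h import *
plan([(.487,.315,.008,1.609,1)])
E
```

```text
now [0.4888 0.3153 0.0099] a 1.608 tilt [0.0007 0.0004] q [ 0.57  0.46 -0.38  0.73 -0.    0.54] F [-1.3 -0.7  5.1] T [-0.15  0.14 -0.04] w 0.0204 t 5.67
[[1, 0.002, 0.002, -0.0, -0.001, 0, 0]]
```

>>> arm_command --pt "0 -0.02 0 0 0 0 0" --pt "0 -0.04 0 0 0 0 0" --pt "0 -0.05 0 0 0 0 0" --pt "0 -0.04 0 0 0 0 0" --pt "0 0 0 0 0 0 0"

```text
t: 6.3
position: [0.4901, 0.3164, 0.1622]
tool_rot: [-1.0, 1.565, 0.608]
force: [-0.3, 0.3, -3.7]
grip_width: 0.0206
```

```bash
python3 - <<'E'
from h import *
plan([(.45,-.022,.26,1.571,6)],op=0)
p=shot('wrist','w3.png');shot('side','s3.png')
E
```

```text
now [0.4901 0.3164 0.1622] a 1.6081 tilt [0.0044 0.0031] q [ 0.57  0.31 -0.21  1.04  0.    0.54] F [-0.3  0.3 -3.7] T [0.02 0.14 0.01] w 0.0206 t 6.3
[[0, -0.016, 0.009, -0.056, 0.006, 0, 0], [0, -0.017, 0.008, -0.056, 0.006, 0, 0], [0, -0.016, 0.008, -0.056, 0.007, 0, 0], [0, -0.016, 0.008, -0.057, 0.006, 0, 0], [0, -0.016, 0.007, -0.056, 0.006, 0, 0]]
[[0, -0.017, 0.007, -0.056, 0.006, 0, 0]]
```

View pics/w3.png

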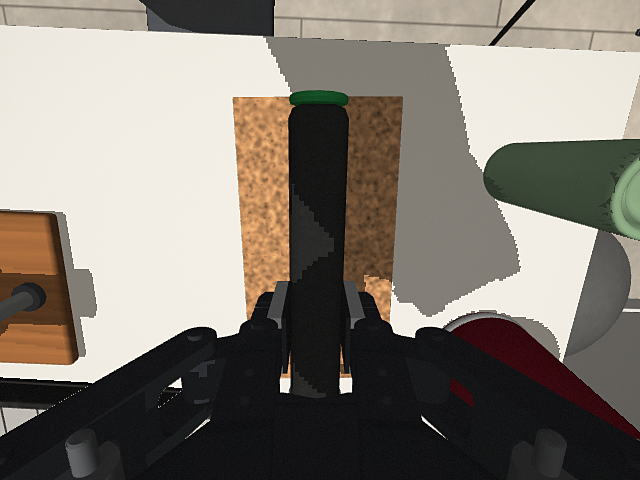

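View pics/s3.png

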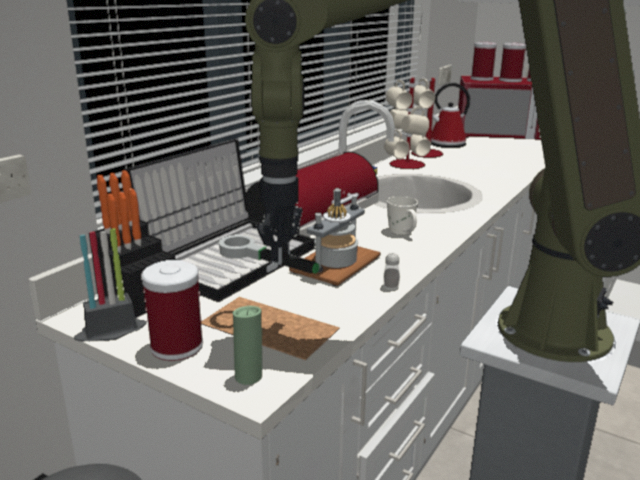

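>>> arm_command --pt "0 -0.016 0.009 -0.056 0.006 0 0" --pt "0 -0.017 0.008 -0.056 0.006 0 0" --pt "0 -0.016 0.008 -0.056 0.007 0 0" --pt "0 -0.016 0.008 -0.057 0.006 0 0" --pt "0 -0.016 0.007 -0.056 0.006 0 0"

```text
t: 7.02
position: [0.4534, 0.0314, 0.2385]
tool_rot: [1.694, 1.567, -3.012]
force: [2.4, -1.4, -2.2]
grip_width: 0.0203
```

>>> arm_command --pt "0 -0.017 0.007 -0.056 0.006 0 0" --pt "0 0 0 0 0 0 0" --pt "0 0 0 0 0 0 0"

```text
t: 7.4
position: [0.4477, -0.0227, 0.2555]
tool_rot: [1.35, 1.568, 2.92]
force: [-0.4, 0.4, -3.5]
grip_width: 0.0207
```

```bash
python3 - <<'E'
from h import *
plan([(.45,-.022,.26,1.571,1)],op=0)
p=shot('top','t4.png');q=shot('wrist','w4.png');s=shot('side','s4.png')
P,a,M,S=st()
c=P+[.11,0,.018]
print('ring top pred',proj(p,c),proj(s,c),'end top',proj(q,P+[-.088,0,.017]),proj(s,P+[-.088,0,.006]),'screw',proj(p,[.56,-.022,.205]))
f=lambda p:cv2.cvtColor(p['frame'],cv2.COLOR_RGB2BGR)
cv2.imwrite('pics/c4.png',np.hstack([cv2.resize(f(p)[150:270,290:410],None,fx=3.3,fy=3.3,interpolation=2),cv2.resize(f(s)[150:270,270:390],None,fx=3.3,fy=3.3,interpolation=2)]))
E
```

```text
now [ 0.4477 -0.0227  0.2555] a 1.57 tilt [-0.0031  0.0007] q [-0.05  0.02 -0.34  1.21  0.   -0.05] F [-0.4  0.4 -3.5] T [ 0.03  0.17 -0.01] w 0.0207 t 7.4
[[0, -0.004, -0.002, 0.001, -0.001, 0, 0]]
ring top pred [357.78504264 200.7968103 ] [337.6280681  164.37823776] end top [313.33691103  84.83162554] [411.08913869 182.9106264 ] screw [355.24923394 204.6614648 ]
```

View pics/c4.png

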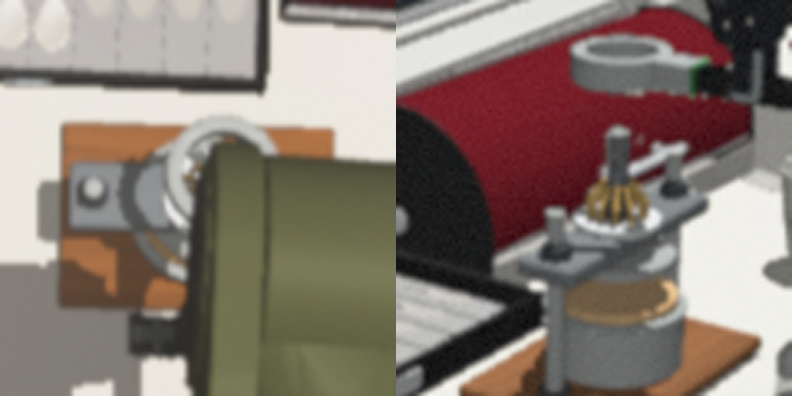

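View pics/w4.png

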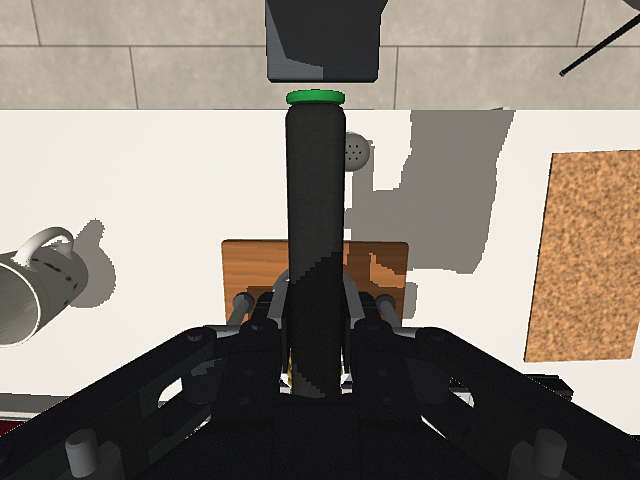

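```bash
python3 - <<'E'
from h import *
s=shot('side')
print(proj(s,[.56,-.022,.138]),proj(s,[.56,-.022,.165]),proj(s,[.56,-.022,.208]),proj(s,[.57,-.022,.165]),proj(s,[.56,-.012,.165]))
f=cv2.cvtColor(s['frame'],cv2.COLOR_RGB2BGR)
cv2.imwrite('pics/c5.png',cv2.resize(f[180:240,300:370],None,fx=10,fy=10,interpolation=2))
plan([(.45,-.022,.22,1.571,1)],op=0)
E
```

```text
[336.03497691 216.24805318] [336.23416773 206.1983673 ] [336.55683873 189.9187913 ] [332.8581544  205.44661871] [334.14623307 207.30429584]
now [ 0.4483 -0.0217  0.2563] a 1.5732 tilt [-0.0019  0.0002] q [-0.05  0.02 -0.34  1.21  0.   -0.05] F [-0.4  0.1 -3.1] T [ 0.    0.11 -0.01] w 0.0203 t 7.6
[[0, 0.036, -0.002, -0.0, 0.002, 0, 0]]
```

View pics/c5.png

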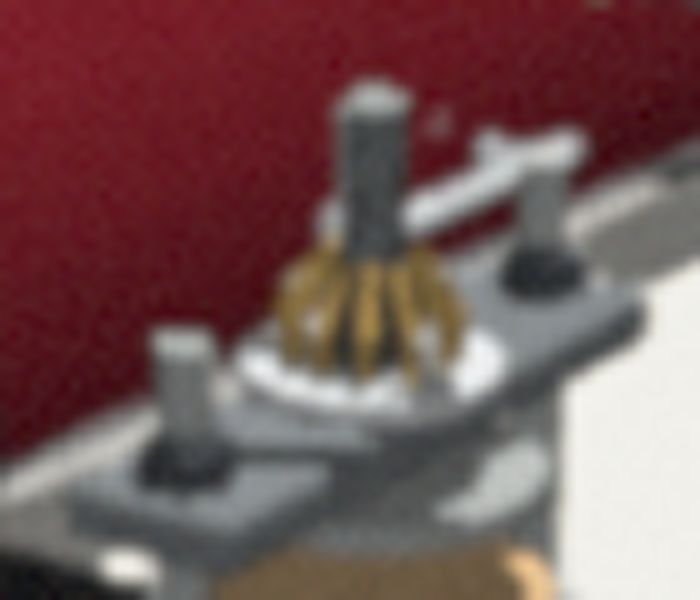

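>>> arm_command --pt "0 0.025 0 0 0.002 0 0" --pt "0 0.025 0 0 0 0 0" --pt "0 0.022 0 0 0 0 0" --pt "0 0 0 0 0 0 0"

```text
t: 8.1
position: [0.4471, -0.0218, 0.1835]
tool_rot: [1.498, 1.567, 3.069]
force: [0.3, 0.5, -2.8]
grip_width: 0.021
```

```bash
python3 - <<'E'
from h import *
s=shot('side')
f=cv2.cvtColor(s['frame'],cv2.COLOR_RGB2BGR)
cv2.imwrite('pics/c6.png',cv2.resize(f[180:240,300:370],None,fx=10,fy=10,interpolation=2))
p=shot('top')
f=cv2.cvtColor(p['frame'],cv2.COLOR_RGB2BGR)
cv2.imwrite('pics/c6t.png',cv2.resize(f[180:240,320:390],None,fx=10,fy=10,interpolation=2))
plan([(.4485,-.022,.18,1.571,1)],op=0)
E
```

```text
now [ 0.4489 -0.0222  0.1856] a 1.5703 tilt [-0.0002  0.    ] q [-0.05  0.06 -0.47  1.05  0.   -0.05] F [ 0.8 -0.3 -2.9] T [-0.01  0.1   0.02] w 0.0206 t 8.2
[[0, 0.006, 0.0, 0.0, -0.001, 0, 0]]
```

View pics/c6.png

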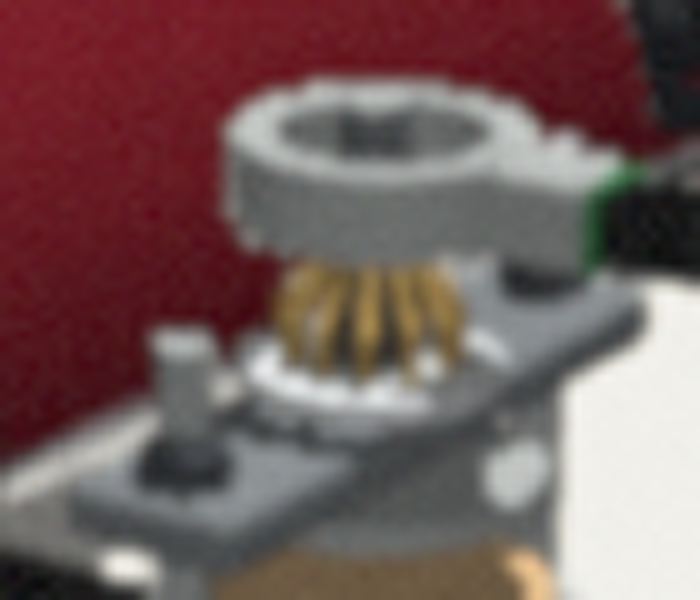

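View pics/c6t.png

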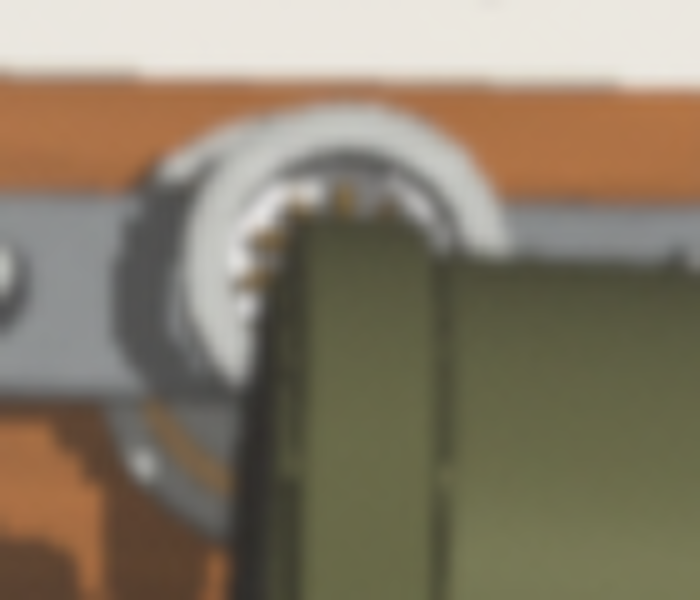

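```bash
python3 - <<'E'
from h import *
from scipy.optimize import least_squares
p=shot('top');s=shot('side')
print('ring top cam',onz(p,320+350/10-.45,180+266/10-.45,.2035))
pts=np.array([(345,195),(300,205),(265,240),(250,280),(388,208)],float)
W=np.array([onz(p,320+u/10-.45,180+v/10-.45,.155)[:2] for u,v in pts])
for r in (.018,.021,.0245):
    print(r,least_squares(lambda c:np.hypot(*(W-c).T)-r,[.56,-.02]).x)
fr=least_squares(lambda c:np.hypot(*(W-c[:2]).T)-c[2],[.56,-.02,.02]);print(fr.x)
# side: ring rim ellipse pts
def model(z,r,c,n=40):
    t=np.linspace(0,2*np.pi,n);return np.array([proj(s,[c[0]+r*np.cos(k),c[1]+r*np.sin(k),z]) for k in t])
for c in [(.5585,-.022),(.5605,-.022),(.556,-.022)]:
    m=model(.2035,.027,c);print(c,'hole u,v',(m.min(0)-[300,180])*10+4.5,(m.max(0)-[300,180])*10+4.5)
    m=model(.138,.034,c);print(c,'collar',(m.min(0)-[300,180])*10+4.5,(m.max(0)-[300,180])*10+4.5)
plan([(.4485,-.022,.18,1.571,1)],op=0)
E
```

```text
ring top cam [ 0.55678219 -0.02053392  0.2035    ]
0.018 [ 0.56309469 -0.02048736]
0.021 [ 0.55979483 -0.02227957]
0.0245 [ 0.55601679 -0.0243332 ]
[ 0.5587599  -0.02284175  0.0219471 ]
(0.5585, -0.022) hole u,v [266.86372451  88.49473659] [483.17489669 156.42179616]
(0.5585, -0.022) collar [235.99686908 321.94866174] [504.14010456 416.13217348]
(0.5605, -0.022) hole u,v [260.0821582   87.10940215] [476.26458075 154.94608927]
(0.5605, -0.022) collar [229.33958294 320.44581531] [497.32570506 414.50643719]
(0.556, -0.022) hole u,v [275.35296322  90.2288695 ] [491.82528689 158.2691428 ]
(0.556, -0.022) collar [244.33034606 323.82984138] [512.67023084 418.16729724]
now [ 0.4496 -0.0225  0.1863] a 1.5697 tilt [ 0.0016 -0.0001] q [-0.05  0.06 -0.47  1.05 -0.   -0.05] F [ 1.   0.5 -2.8] T [ 0.01  0.1  -0.  ] w 0.0208 t 8.3
[[0, 0.006, 0.001, 0.001, -0.001, 0, 0]]
```

>>> arm_command --pt "0 0.005 -0.002 -0.001 0 0 0" --pt "0 0.008 0 0 0 0 0" --pt "0 0.008 0 0 0 0 0" --pt "0 0.006 0 0 0 0 0" --pt "0 0 0 0 0 0 0"

```text
t: 8.93
position: [0.4496, -0.0236, 0.1575]
tool_rot: [1.368, 1.568, 2.937]
force: [-2.0, 0.8, -1.9]
grip_width: 0.0203
```

```bash
python3 - <<'E'
from h import *
plan([(.4515,-.023,.145,1.571,1)],op=0)
s=shot('side')
f=cv2.cvtColor(s['frame'],cv2.COLOR_RGB2BGR)
cv2.imwrite('pics/c7.png',cv2.resize(f[180:240,300:370],None,fx=10,fy=10,interpolation=2))
E
```

```text
now [ 0.4496 -0.0236  0.1575] a 1.5691 tilt [-0.0023  0.0005] q [-0.05  0.08 -0.51  0.98  0.   -0.05] F [-2.   0.8 -1.9] T [0.19 0.5  0.11] w 0.0203 t 8.93
[[0, 0.012, -0.002, 0.001, -0.002, 0, 0]]
```

View pics/c7.png

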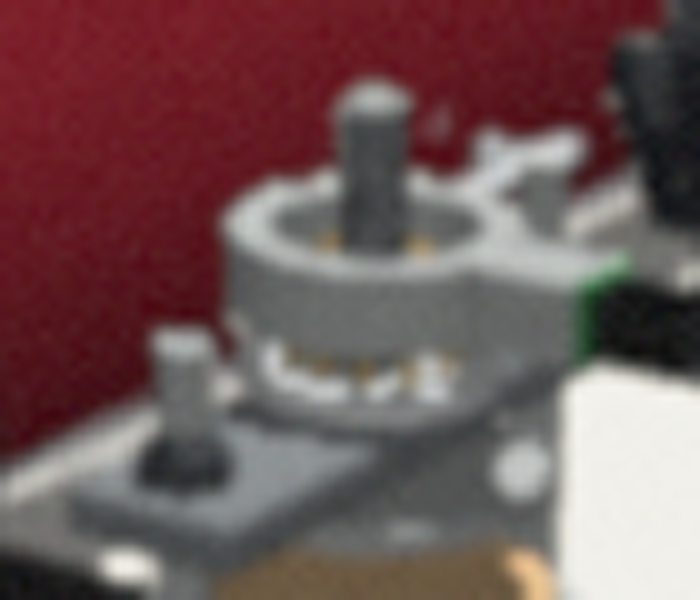

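>>> arm_command --pt "0 0.006 -0.001 0.0 0 0 0" --pt "0 0.005 0 0 0 0 0" --pt "0 0.003 0 0 0 0 0" --pt "0 0 0 0 0 0 0"

```text
t: 9.48
position: [0.4512, -0.0238, 0.1441]
tool_rot: [1.614, 1.57, -3.1]
force: [-4.5, 1.7, 1.1]
grip_width: 0.0207
```

```bash
python3 - <<'E'
from h import *
plan([(.4515,-.023,.145,1.571,1)],op=0)
s=shot('side')
f=cv2.cvtColor(s['frame'],cv2.COLOR_RGB2BGR)
cv2.imwrite('pics/c8.png',cv2.resize(f[180:240,300:370],None,fx=10,fy=10,interpolation=2))
E
```

```text
now [ 0.4512 -0.0238  0.1441] a 1.5689 tilt [-0.001 -0.   ] q [-0.05  0.1  -0.53  0.95 -0.   -0.05] F [-4.5  1.7  1.1] T [0.2  0.84 0.04] w 0.0207 t 9.47
[[0, -0.001, -0.0, 0.001, -0.002, 0, 0]]
```

View pics/c8.png

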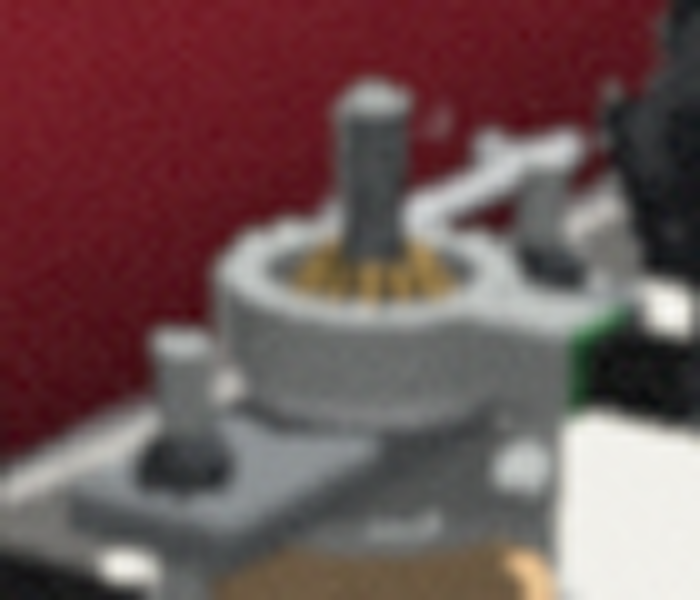

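>>> arm_command --pt "0 0 0.0005 -0.0136 -0.125 0 0" --pt "0 0 -0.0009 -0.0136 -0.125 0 0" --pt "0 0 -0.0008 -0.0136 -0.125 0 0" --pt "0 0 -0.0009 -0.0136 -0.125 0 0"

```text
t: 10.02
position: [0.4632, -0.0762, 0.1441]
tool_rot: [0.392, 1.569, 2.465]
force: [-5.9, 1.9, -1.0]
grip_width: 0.0207
```

```bash
cat >> h.py <<'E'
C=np.array([.559,-.0225])
def rep():
    P,a,M,s=st();d=a-np.pi/2;e=C-P[:2]
    print('delta',round(d,3),'pos-ang',round(np.arctan2(e[1],e[0]),3),'r',round(np.hypot(*e),4),'z',round(P[2],4),'F',np.round(s['force'],1),'T',np.round(s['torque'],2),'q',np.round(s['joint_pos'],2),'w',s['grip_width'],'t',s['t'],'tilt',np.round([M[0,0],M[1,0]],4))
E
python3 - <<'E'
from h import *
rep()
E
```

```text
delta 0.503 pos-ang 0.51 r 0.1098 z 0.1441 F [-5.9  1.9 -1. ] T [0.43 1.05 0.22] q [-0.16  0.13 -0.49  0.96  0.   -0.67] w 0.0206698157468791 t 10.025 tilt [-0.001   0.0008]
```

>>> arm_command --pt "0 0 0.0005 -0.0129 -0.125 0 0" --pt "0 0 -0.0009 -0.0136 -0.125 0 0" --pt "0 0 -0.0008 -0.0136 -0.125 0 0" --pt "0 0 -0.0009 -0.0136 -0.125 0 0" --pt "0 0 0 0 0 0 0"

```text
t: 10.65
position: [0.4996, -0.1167, 0.1443]
tool_rot: [2.423, 1.569, -1.294]
force: [-2.0, -1.5, -1.7]
grip_width: 0.0204
```

```bash
python3 - <<'E'
from h import *
rep()
p=shot('top')
f=cv2.cvtColor(p['frame'],cv2.COLOR_RGB2BGR);cv2.imwrite('pics/c9t.png',cv2.resize(f[180:300,300:420],None,fx=5,fy=5,interpolation=2))
s=shot('side')
f=cv2.cvtColor(s['frame'],cv2.COLOR_RGB2BGR);cv2.imwrite('pics/c9.png',cv2.resize(f[170:290,280:400],None,fx=5,fy=5,interpolation=2))
E
```

```text
delta 0.996 pos-ang 1.008 r 0.1114 z 0.1443 F [-2.  -1.5 -1.7] T [-0.33  0.41  0.05] q [-0.23  0.2  -0.39  0.97 -0.   -1.22] w 0.02039889740475169 t 10.65 tilt [ 0.0004 -0.0013]
```

View pics/c9t.png

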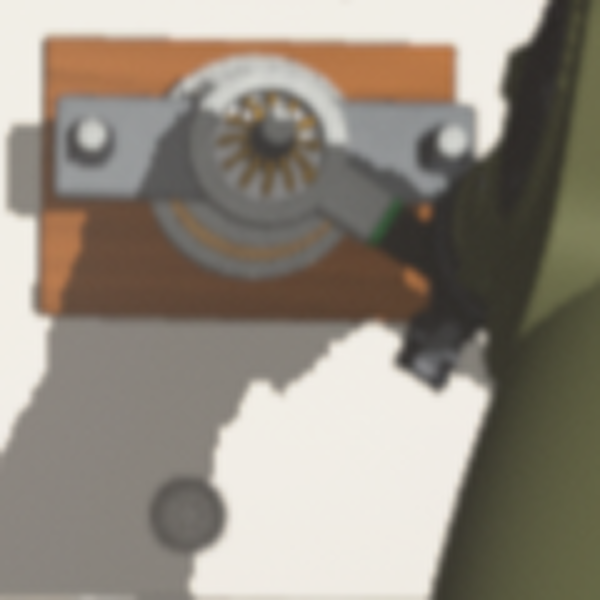

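View pics/c9.png

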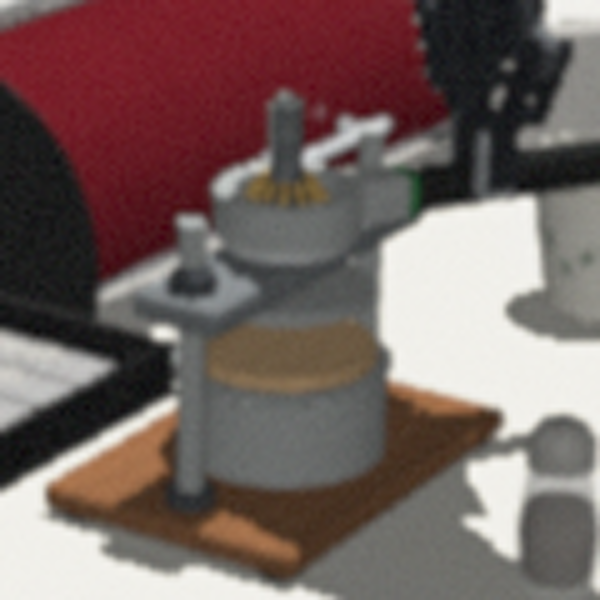

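>>> arm_command --pt "0 0 -0.0009 0.0136 0.125 0 0" --pt "0 0 -0.0009 0.0136 0.125 0 0" --pt "0 0 -0.0009 0.0136 0.125 0 0" --pt "0 0 -0.0009 0.0136 0.125 0 0" --pt "0 0 -0.0009 0.0136 0.125 0 0"

```text
t: 11.38
position: [0.4582, -0.0655, 0.1453]
tool_rot: [-2.843, 1.564, -0.908]
force: [3.6, -7.3, -4.0]
grip_width: 0.0206
```

```bash
python3 - <<'E'
from h import *
rep()
E
```

```text
delta 0.365 pos-ang 0.403 r 0.1096 z 0.1453 F [ 3.6 -7.3 -4. ] T [-1.82 -0.68 -0.73] q [-0.14  0.11 -0.51  0.95 -0.   -0.5 ] w 0.020621989294603762 t 11.375 tilt [ 0.0043 -0.0054]
```

>>> arm_command --pt "0 0 -0.0009 0.0136 0.125 0 0" --pt "0 0 -0.0009 0.0136 0.125 0 0" --pt "0 0 -0.0009 0.0136 0.125 0 0" --pt "0 0 -0.0009 0.0136 0.125 0 0" --pt "0 0 -0.0009 0.0136 0.125 0 0"

```text
t: 12.0
position: [0.4533, 0.0026, 0.1447]
tool_rot: [-2.337, 1.567, -1.025]
force: [2.2, -5.6, -4.0]
grip_width: 0.0205
```

```bash
python3 - <<'E'
from h import *
rep()
E
```

```text
delta -0.259 pos-ang -0.233 r 0.1086 z 0.1447 F [ 2.2 -5.6 -4. ] T [-1.27 -0.24 -0.33] q [ 0.01  0.09 -0.52  0.95 -0.    0.27] w 0.020538292502214502 t 12.0 tilt [ 0.002  -0.0033]
```

>>> arm_command --pt "0 0 -0.0009 0.0136 0.125 0 0" --pt "0 0 -0.0009 0.0136 0.125 0 0" --pt "0 0 -0.0009 0.0136 0.125 0 0" --pt "0 0 -0.0009 0.0136 0.125 0 0" --pt "0 0 -0.0009 0.0136 0.125 0 0"

```text
t: 12.62
position: [0.4887, 0.0606, 0.1445]
tool_rot: [-0.018, 1.57, 0.671]
force: [-1.3, -1.5, -1.7]
grip_width: 0.0206
```

>>> arm_command --pt "0 0 -0.0009 0.0136 0.125 0 0" --pt "0 0 0 0 0 0 0"

```text
t: 12.88
position: [0.4996, 0.0685, 0.1442]
tool_rot: [1.928, 1.57, 2.497]
force: [-1.5, -0.4, -0.8]
grip_width: 0.0205
```

```bash
python3 - <<'E'
from h import *
rep()
p=shot('top')
f=cv2.cvtColor(p['frame'],cv2.COLOR_RGB2BGR);cv2.imwrite('pics/c10t.png',cv2.resize(f[180:300,300:420],None,fx=5,fy=5,interpolation=2))
s=shot('side')
f=cv2.cvtColor(s['frame'],cv2.COLOR_RGB2BGR);cv2.imwrite('pics/c10.png',cv2.resize(f[170:290,280:400],None,fx=5,fy=5,interpolation=2))
E
```

```text
delta -1.001 pos-ang -0.993 r 0.1087 z 0.1442 F [-1.5 -0.4 -0.8] T [ 0.06  0.17 -0.02] q [ 0.14  0.19 -0.41  0.97  0.    1.14] w 0.020497057490053806 t 12.875 tilt [-0.0003  0.0002]
```

View pics/c10t.png

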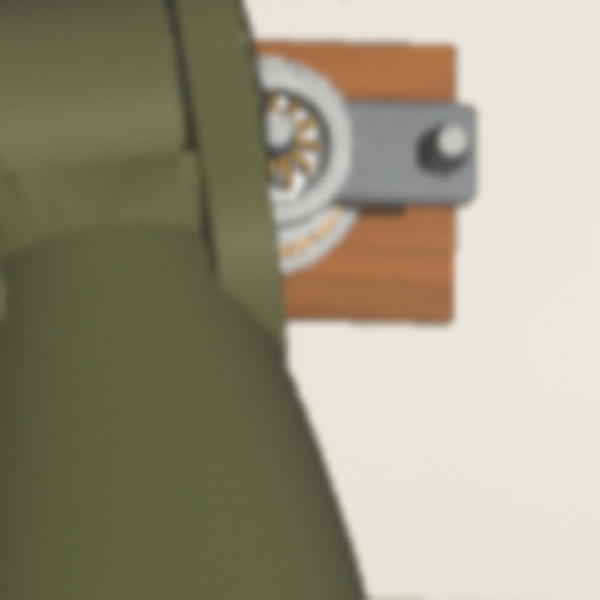

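View pics/c10.png

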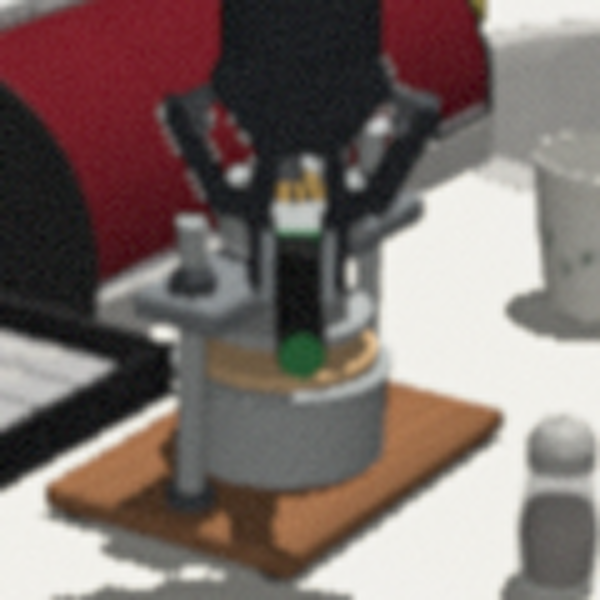

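>>> arm_command --pt "0 0 -0.0009 -0.0136 -0.125 0 0" --pt "0 0 -0.0009 -0.0136 -0.125 0 0" --pt "0 0 -0.0009 -0.0136 -0.125 0 0" --pt "0 0 -0.0009 -0.0136 -0.125 0 0" --pt "0 0 -0.0009 -0.0136 -0.125 0 0"

```text
t: 13.6
position: [0.4567, 0.0155, 0.1444]
tool_rot: [-1.358, 1.57, -0.159]
force: [-0.2, -0.9, -3.3]
grip_width: 0.0206
```

>>> arm_command --pt "0 0 -0.0009 -0.0136 -0.125 0 0" --pt "0 0 -0.0009 -0.0136 -0.125 0 0" --pt "0 0 -0.0009 -0.0136 -0.125 0 0" --pt "0 0 -0.0009 -0.0136 -0.125 0 0" --pt "0 0 -0.0009 -0.0136 -0.125 0 0"

```text
t: 14.22
position: [0.4531, -0.0517, 0.1445]
tool_rot: [-2.291, 1.57, -0.467]
force: [0.2, -0.5, -2.6]
grip_width: 0.0209
```

```bash
python3 - <<'E'
from h import *
rep()
E
```

```text
delta 0.253 pos-ang 0.269 r 0.1099 z 0.1445 F [ 0.2 -0.5 -2.6] T [-0.02 -0.04 -0.02] q [-0.11  0.1  -0.52  0.95 -0.   -0.37] w 0.02090954993802733 t 14.225 tilt [ 0.001  -0.0005]
```

>>> arm_command --pt "0 0 -0.0009 -0.0136 -0.125 0 0" --pt "0 0 -0.0009 -0.0136 -0.125 0 0" --pt "0 0 -0.0009 -0.0136 -0.125 0 0" --pt "0 0 -0.0009 -0.0136 -0.125 0 0" --pt "0 0 -0.0009 -0.0136 -0.125 0 0"

```text
t: 14.85
position: [0.4893, -0.1084, 0.1446]
tool_rot: [-2.842, 1.57, -0.393]
force: [-2.5, 0.9, -2.6]
grip_width: 0.0206
```

>>> arm_command --pt "0 0 -0.0009 -0.0136 -0.125 0 0" --pt "0 0 0 0 0 0 0"

```text
t: 15.1
position: [0.4998, -0.1165, 0.1442]
tool_rot: [1.576, 1.57, -2.14]
force: [-3.2, -1.5, -0.4]
grip_width: 0.0202
```

```bash
python3 - <<'E'
from h import *
rep()
p=shot('top')
f=cv2.cvtColor(p['frame'],cv2.COLOR_RGB2BGR);g=cv2.resize(f[180:240,320:390],None,fx=6,fy=6,interpolation=2)
s=shot('side')
f=cv2.cvtColor(s['frame'],cv2.COLOR_RGB2BGR);k=cv2.resize(f[170:290,300:370],None,fx=6,fy=6,interpolation=2)[:600]
cv2.imwrite('pics/c11.png',np.hstack([k[:360],g]));cv2.imwrite('pics/c11s.png',cv2.resize(f[170:290,280:400],None,fx=5,fy=5,interpolation=2))
E
```

```text
delta 0.997 pos-ang 1.009 r 0.1111 z 0.1442 F [-3.2 -1.5 -0.4] T [-0.36  0.42  0.01] q [-0.23  0.21 -0.39  0.97 -0.   -1.23] w 0.02016581952138188 t 15.1 tilt [-0.0005 -0.0007]
```

View pics/c11.png

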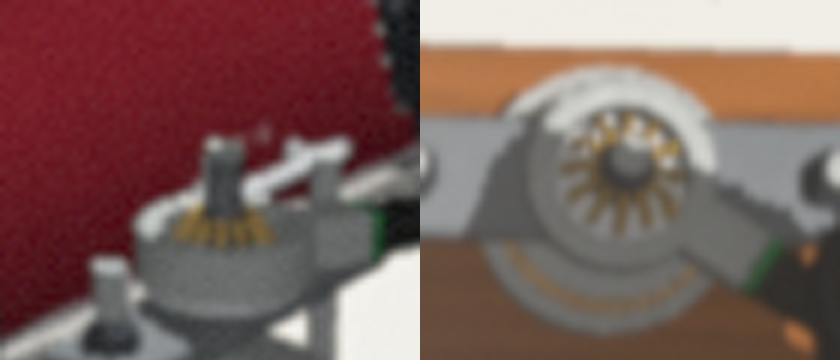

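View pics/c11s.png

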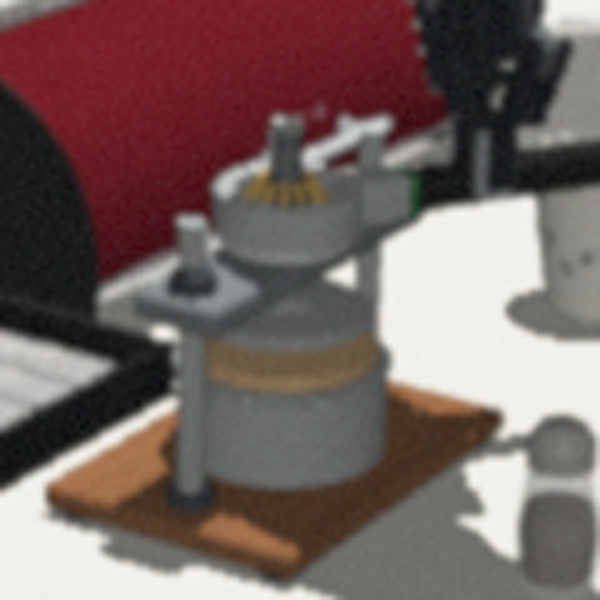

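>>> arm_command --pt "0 0 -0.0009 0.0136 0.125 0 0" --pt "0 0 -0.0009 0.0136 0.125 0 0" --pt "0 0 -0.0009 0.0136 0.125 0 0" --pt "0 0 -0.0009 0.0136 0.125 0 0" --pt "0 0 -0.0009 0.0136 0.125 0 0"

```text
t: 15.82
position: [0.4591, -0.0652, 0.1451]
tool_rot: [-2.849, 1.565, -0.913]
force: [5.2, -7.0, -4.1]
grip_width: 0.0205
```

>>> arm_command --pt "0 0 -0.0009 0.0136 0.125 0 0" --pt "0 0 -0.0009 0.0136 0.125 0 0" --pt "0 0 -0.0009 0.0136 0.125 0 0" --pt "0 0 -0.0009 0.0136 0.125 0 0" --pt "0 0 -0.0009 0.0136 0.125 0 0"

```text
t: 16.45
position: [0.4541, 0.0024, 0.1446]
tool_rot: [-2.485, 1.567, -1.173]
force: [0.2, -7.5, -2.0]
grip_width: 0.0205
```

```bash
python3 - <<'E'
from h import *
rep()
E
```

```text
delta -0.259 pos-ang -0.233 r 0.1078 z 0.1446 F [ 0.2 -7.5 -2. ] T [-1.49 -0.19 -0.42] q [ 0.01  0.1  -0.52  0.95 -0.    0.27] w 0.020521238106574594 t 16.45 tilt [ 0.0015 -0.0035]
```

>>> arm_command --pt "0 0 -0.0009 0.0136 0.125 0 0" --pt "0 0 -0.0009 0.0136 0.125 0 0"

```text
t: 16.7
position: [0.4638, 0.0281, 0.1444]
tool_rot: [-2.425, 1.568, -1.362]
force: [0.5, -4.6, -2.5]
grip_width: 0.0206
```

```bash
python3 - <<'E'
from h import *
rep()
E
```

```text
delta -0.508 pos-ang -0.488 r 0.1078 z 0.1444 F [ 0.5 -4.6 -2.5] T [-1.24  0.03 -0.29] q [ 0.06  0.12 -0.5   0.95 -0.    0.57] w 0.020578871852601256 t 16.7 tilt [ 0.0005 -0.0025]
```

>>> arm_command --pt "0 0 -0.0009 0.0136 0.125 0 0"

```text
t: 16.82
position: [0.471, 0.0398, 0.1444]
tool_rot: [-2.46, 1.569, -1.522]
force: [-1.0, -5.8, -2.0]
grip_width: 0.0203
```

```bash
python3 - <<'E'
from h import *
rep()
E
```

```text
delta -0.633 pos-ang -0.616 r 0.1079 z 0.1444 F [-1.  -5.8 -2. ] T [-1.09  0.12 -0.22] q [ 0.09  0.13 -0.48  0.96 -0.    0.72] w 0.020286971326872825 t 16.825 tilt [ 0.0001 -0.0019]
```

>>> arm_command --pt "0 0 -0.0009 0.0136 0.125 0 0"

```text
t: 16.95
position: [0.4795, 0.0506, 0.1444]
tool_rot: [-2.633, 1.57, -1.819]
force: [-1.6, -4.0, -1.2]
grip_width: 0.0208
```

```bash
python3 - <<'E'
from h import *
rep()
E
```

```text
delta -0.758 pos-ang -0.744 r 0.108 z 0.1444 F [-1.6 -4.  -1.2] T [-0.91  0.23 -0.15] q [ 0.11  0.15 -0.46  0.96 -0.    0.86] w 0.02084157364368539 t 16.95 tilt [-0.0003 -0.0012]
```

>>> arm_command --pt "0 0 -0.0009 0.0136 0.125 0 0"

```text
t: 17.08
position: [0.4894, 0.0602, 0.1444]
tool_rot: [3.089, 1.57, -2.506]
force: [-1.9, -3.9, -1.4]
grip_width: 0.0206
```

```bash
python3 - <<'E'
from h import *
rep()
E
```

```text
delta -0.882 pos-ang -0.871 r 0.1081 z 0.1444 F [-1.9 -3.9 -1.4] T [-0.69  0.34 -0.02] q [ 0.12  0.17 -0.44  0.96 -0.    1.  ] w 0.020643177603378624 t 17.075 tilt [-0.0006 -0.0004]
```

>>> arm_command --pt "0 0 -0.0009 0.0136 0.125 0 0"

```text
t: 17.2
position: [0.5003, 0.0686, 0.1443]
tool_rot: [2.209, 1.57, 2.773]
force: [-2.7, -1.5, -0.8]
grip_width: 0.0205
```

```bash
python3 - <<'E'
from h import *
rep()
s=shot('side')
f=cv2.cvtColor(s['frame'],cv2.COLOR_RGB2BGR);cv2.imwrite('pics/c12.png',cv2.resize(f[170:290,280:400],None,fx=5,fy=5,interpolation=2))
E
```

```text
delta -1.007 pos-ang -0.998 r 0.1083 z 0.1443 F [-2.7 -1.5 -0.8] T [-0.47  0.45 -0.02] q [ 0.14  0.19 -0.41  0.97  0.    1.14] w 0.020549034704605874 t 17.2 tilt [-0.0009  0.0004]
```

View pics/c12.png

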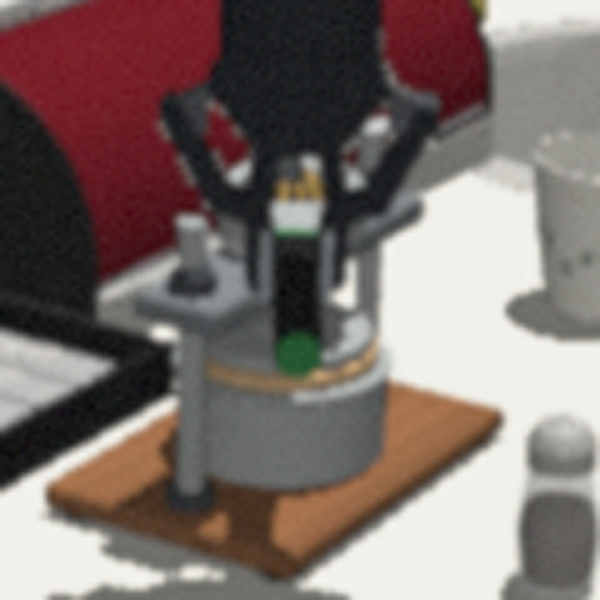

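>>> arm_command --pt "0 0 -0.0009 -0.0136 -0.125 0 0" --pt "0 0 -0.0009 -0.0136 -0.125 0 0" --pt "0 0 -0.0009 -0.0136 -0.125 0 0" --pt "0 0 -0.0009 -0.0136 -0.125 0 0" --pt "0 0 -0.0009 -0.0136 -0.125 0 0"

```text
t: 17.88
position: [0.4573, 0.0165, 0.1443]
tool_rot: [0.806, 1.569, 2.006]
force: [-2.2, -1.5, -1.3]
grip_width: 0.0206
```

>>> arm_command --pt "0 0 -0.0009 -0.0136 -0.125 0 0" --pt "0 0 -0.0009 -0.0136 -0.125 0 0" --pt "0 0 -0.0009 -0.0136 -0.125 0 0" --pt "0 0 -0.0009 -0.0136 -0.125 0 0" --pt "0 0 -0.0009 -0.0136 -0.125 0 0"

```text
t: 18.5
position: [0.4537, -0.051, 0.1444]
tool_rot: [-0.07, 1.57, 1.755]
force: [0.3, -0.6, -2.0]
grip_width: 0.021
```

>>> arm_command --pt "0 0 -0.0009 -0.0136 -0.125 0 0" --pt "0 0 -0.0009 -0.0136 -0.125 0 0" --pt "0 0 -0.0009 -0.0136 -0.125 0 0" --pt "0 0 -0.0009 -0.0136 -0.125 0 0" --pt "0 0 -0.0009 -0.0136 -0.125 0 0"

```text
t: 19.12
position: [0.4898, -0.1076, 0.1443]
tool_rot: [-0.184, 1.57, 2.265]
force: [-4.1, -1.0, -2.1]
grip_width: 0.02
```

>>> arm_command --pt "0 0 -0.0009 -0.0136 -0.125 0 0" --pt "0 0 0 0 0 0 0"

```text
t: 19.38
position: [0.5009, -0.1159, 0.1442]
tool_rot: [0.751, 1.57, -2.963]
force: [-3.1, -1.6, -0.9]
grip_width: 0.0206
```

```bash
python3 - <<'E'
from h import *
rep()
s=shot('side')
f=cv2.cvtColor(s['frame'],cv2.COLOR_RGB2BGR);cv2.imwrite('pics/c13.png',cv2.resize(f[170:290,280:400],None,fx=5,fy=5,interpolation=2))
E
```

```text
delta 0.998 pos-ang 1.014 r 0.11 z 0.1442 F [-3.1 -1.6 -0.9] T [-0.45  0.48  0.05] q [-0.23  0.21 -0.39  0.97 -0.   -1.23] w 0.02063392960998637 t 19.375 tilt [-0.0008 -0.0001]
```

View pics/c13.png

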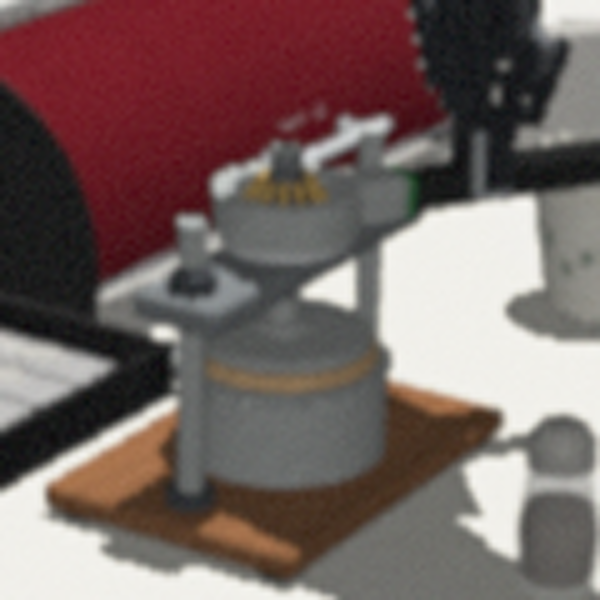

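>>> arm_command --pt "0 0 -0.0009 0.0136 0.125 0 0" --pt "0 0 -0.0009 0.0136 0.125 0 0"

```text
t: 19.68
position: [0.4804, -0.0975, 0.1444]
tool_rot: [-1.886, 1.57, 0.427]
force: [1.0, -2.3, -2.7]
grip_width: 0.0207
```

```bash
python3 - <<'E'
from h import *
rep()
E
```

```text
delta 0.742 pos-ang 0.762 r 0.1086 z 0.1444 F [ 1.  -2.3 -2.7] T [-0.59 -0.31 -0.23] q [-0.2   0.16 -0.45  0.96  0.   -0.94] w 0.020719941026847318 t 19.675 tilt [0.001  0.0005]
```

>>> arm_command --pt "0 0 -0.0006 0.0109 0.1 0 0"

```text
t: 19.8
position: [0.4744, -0.0902, 0.1449]
tool_rot: [-2.869, 1.567, -0.656]
force: [2.0, -5.9, -3.9]
grip_width: 0.0206
```

```bash
python3 - <<'E'
from h import *
rep()
E
```

```text
delta 0.642 pos-ang 0.675 r 0.1083 z 0.1449 F [ 2.  -5.9 -3.9] T [-1.36 -0.49 -0.54] q [-0.19  0.15 -0.46  0.96 -0.   -0.83] w 0.02057839798419714 t 19.8 tilt [ 0.0031 -0.0024]
```

>>> arm_command --pt "0 0 -0.0006 0.0109 0.1 0 0"

```text
t: 19.92
position: [0.4688, -0.0821, 0.1451]
tool_rot: [-2.978, 1.565, -0.866]
force: [3.6, -6.6, -3.6]
grip_width: 0.0202
```

```bash
python3 - <<'E'
from h import *
rep()
E
```

```text
delta 0.541 pos-ang 0.583 r 0.1081 z 0.1451 F [ 3.6 -6.6 -3.6] T [-1.63 -0.46 -0.61] q [-0.17  0.13 -0.48  0.95 -0.   -0.71] w 0.02021743317282467 t 19.925 tilt [ 0.0038 -0.0044]
```

>>> arm_command --pt "0 0 -0.0006 0.0109 0.1 0 0"

```text
t: 20.05
position: [0.4633, -0.0726, 0.145]
tool_rot: [-3.007, 1.565, -0.995]
force: [1.6, -10.0, -3.2]
grip_width: 0.0204
```

```bash
python3 - <<'E'
from h import *
rep()
E
```

```text
delta 0.441 pos-ang 0.483 r 0.108 z 0.145 F [  1.6 -10.   -3.2] T [-2.29 -0.1  -0.57] q [-0.15  0.12 -0.49  0.95 -0.   -0.59] w 0.02038641850138294 t 20.05 tilt [ 0.0032 -0.0049]
```

>>> arm_command --pt "0 0 -0.0006 0.0109 0.1 0 0"

```text
t: 20.18
position: [0.4585, -0.0636, 0.1449]
tool_rot: [3.052, 1.563, -1.319]
force: [-0.3, -13.6, -2.4]
grip_width: 0.0205
```

```bash
python3 - <<'E'
from h import *
rep()
E
```

```text
delta 0.342 pos-ang 0.388 r 0.1086 z 0.1449 F [ -0.3 -13.6  -2.4] T [-3.02  0.25 -0.2 ] q [-0.13  0.11 -0.51  0.95 -0.01 -0.47] w 0.02054720349756347 t 20.175 tilt [ 0.0019 -0.0076]
```

>>> arm_command --pt "0 0 -0.0006 0.0109 0.1 0 0"

```text
t: 20.3
position: [0.4548, -0.0542, 0.1448]
tool_rot: [2.99, 1.561, -1.481]
force: [-1.4, -20.1, -1.3]
grip_width: 0.0206
```

```bash
python3 - <<'E'
from h import *
rep()
E
```

```text
delta 0.242 pos-ang 0.295 r 0.1089 z 0.1448 F [ -1.4 -20.1  -1.3] T [-4.08  0.21  0.4 ] q [-0.11  0.1  -0.51  0.95 -0.01 -0.35] w 0.02061369715175645 t 20.3 tilt [ 0.0009 -0.0102]
```

>>> arm_command --pt "0 0 -0.0006 -0.0109 -0.1 0 0" --pt "0 0 -0.0006 -0.0109 -0.1 0 0" --pt "0 0 -0.0006 -0.0109 -0.1 0 0" --pt "0 0 0 0 0 0 0"

```text
t: 20.8
position: [0.4688, -0.0809, 0.1447]
tool_rot: [-2.279, 1.568, -0.163]
force: [1.5, -3.5, -2.0]
grip_width: 0.0203
```

```bash
python3 - <<'E'
from h import *
rep()
s=shot('side')
for z,r in [(.076,.049),(.076,.046)]:
  m=np.array([proj(s,[.5575+r*np.cos(k),-.022+r*np.sin(k),z]) for k in np.linspace(0,6.28,60)]);print(z,r,((m.min(0)-[300,200])*8).round(),((m.max(0)-[300,200])*8).round())
f=cv2.cvtColor(s['frame'],cv2.COLOR_RGB2BGR);cv2.imwrite('pics/c14.png',cv2.resize(f[185:265,290:370],None,fx=7,fy=7,interpolation=2))
E
```

```text
delta 0.545 pos-ang 0.575 r 0.1075 z 0.1447 F [ 1.5 -3.5 -2. ] T [-0.73 -0.43 -0.38] q [-0.17  0.14 -0.48  0.95  0.   -0.72] w 0.020280515201542473 t 20.8 tilt [ 0.0023 -0.0004]
0.076 0.049 [139. 255.] [444. 373.]
0.076 0.046 [148. 259.] [434. 369.]
```

View pics/c14.png

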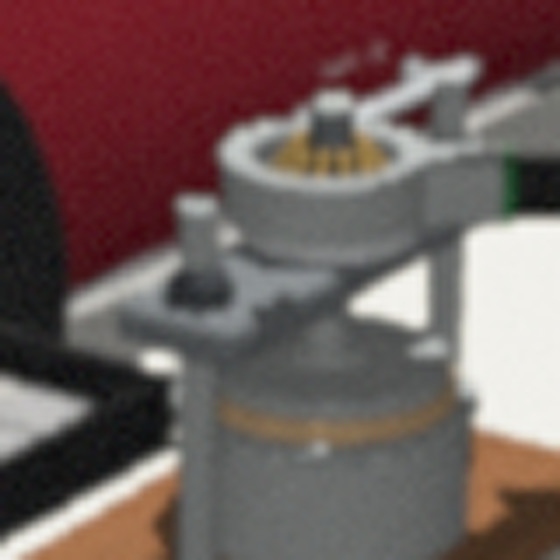

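```bash
python3 - <<'E'
from h import *
def crop(fn,f,x0,y0):
    im=cv2.imread('pics/'+fn);return cv2.resize(im,None,fx=1/f,fy=1/f,interpolation=cv2.INTER_AREA),x0,y0
for fn,f,x0,y0 in [('c5.png',10,300,180),('c9.png',5,280,170),('c11s.png',5,280,170),('c13.png',5,280,170),('c14.png',7,290,185)]:
    im,_,_=crop(fn,f,x0,y0);g=im[:,:,2].astype(int)-im[:,:,1].astype(int)  # redness background
    u=337-x0
    print(fn,[(y+y0,int(g[y,u-1:u+2].mean())) for y in range(184-y0 if 184>y0 else 0,204-y0) if y<g.shape[0]])
s=shot('side')
for z in (.21,.208,.206,.1836): print(z,proj(s,[.5575,-.022,z]))
E
```

```text
c5.png [(184, 77), (185, 79), (186, 76), (187, 51), (188, 18), (189, 0), (190, -4), (191, -4), (192, -1), (193, -2), (194, -2), (195, -2), (196, -2), (197, -1), (198, -3), (199, -3), (200, -2), (201, -2), (202, -2), (203, -2)]
c9.png [(184, 80), (185, 78), (186, 78), (187, 59), (188, 27), (189, 5), (190, -1), (191, -3), (192, -2), (193, -2), (194, -2), (195, -2), (196, -2), (197, -3), (198, -3), (199, -1), (200, -2), (201, -4), (202, -2), (203, -2)]
c11s.png [(184, 79), (185, 78), (186, 78), (187, 77), (188, 74), (189, 74), (190, 75), (191, 70), (192, 46), (193, 15), (194, 0), (195, -2), (196, -2), (197, -3), (198, -2), (199, 0), (200, -2), (201, 0), (202, -2), (203, -2)]
c13.png [(184, 78), (185, 78), (186, 77), (187, 78), (188, 77), (189, 74), (190, 73), (191, 71), (192, 68), (193, 53), (194, 40), (195, 38), (196, 51), (197, 50), (198, 21), (199, 1), (200, -3), (201, -2), (202, -1), (203, -2)]
c14.png [(185, 78), (186, 77), (187, 76), (188, 75), (189, 76), (190, 72), (191, 72), (192, 68), (193, 51), (194, 38), (195, 39), (196, 50), (197, 32), (198, 8), (199, -2), (200, -4), (201, -3), (202, -2), (203, -2)]
0.21 [337.42900123 189.33030205]
0.208 [337.4133952 190.0963736]
0.206 [337.39780446 190.86169407]
0.1836 [337.22422685 199.38229989]
```

>>> arm_command --pt "0 0 -0.0009 -0.0136 -0.125 0 0" --pt "0 0 -0.0009 -0.0136 -0.125 0 0" --pt "0 0 -0.0009 -0.0136 -0.125 0 0" --pt "0 0 -0.0006 -0.0109 -0.1 0 0" --pt "0 0 0 0 0 0 0"

```text
t: 21.52
position: [0.5038, -0.1167, 0.1442]
tool_rot: [0.783, 1.57, -2.907]
force: [-1.8, -4.3, -0.7]
grip_width: 0.0201
```

```bash
cat >> h.py <<'E'
def screw(fn=None):
    a=[]
    for i in range(2):
        s=shot('side',fn);g=s['frame'].astype(float);g=(g[:,:,0]-g[:,:,1])[:,335:340].mean(1)
        a.append(g)
    g=np.mean(a,0)
    print('prof',g[186:204].astype(int))
    for y in range(203,185,-1):
        if g[y]<25<=g[y-1]: print('cross',y-1+(g[y-1]-25)/(g[y-1]-g[y]));break
    return s
E
python3 - <<'E'
from h import *
rep();s=screw('s15.png')
f=cv2.cvtColor(s['frame'],cv2.COLOR_RGB2BGR);cv2.imwrite('pics/c15.png',cv2.resize(f[170:290,280:400],None,fx=5,fy=5,interpolation=2))
from h import *
for fn in ['c5.png','c9.png','c11s.png','c13.png','c14.png','c15.png']:
    f,x0,y0=(10,300,180) if fn=='c5.png' else (7,290,185) if fn=='c14.png' else (5,280,170)
    im=cv2.imread('pics/'+fn);im=cv2.resize(im,None,fx=1/f,fy=1/f,interpolation=cv2.INTER_AREA).astype(float)
    g=(im[:,:,2]-im[:,:,1])[:,335-x0:340-x0].mean(1)
    for y in range(203-y0,185-y0,-1):
        if g[y]<25<=g[y-1]: print(fn,y0+y-1+(g[y-1]-25)/(g[y-1]-g[y]));break
E
```

```text
delta 1.022 pos-ang 1.041 r 0.1092 z 0.1442 F [-1.8 -4.3 -0.7] T [-0.79  0.3  -0.1 ] q [-0.23  0.21 -0.38  0.97 -0.   -1.25] w 0.02010704860275374 t 21.525 tilt [-0.0012 -0.0003]
prof [78 76 75 75 73 70 66 54 42 43 56 47 19  4  0 -1 -1 -2]
cross 197.80645161290323
c5.png 188.0096153846154
c9.png 188.4322033898305
c11s.png 192.69444444444446
c13.png 197.87142857142857
c14.png 197.41732283464566
c15.png 197.82442748091603
```

View pics/c15.png

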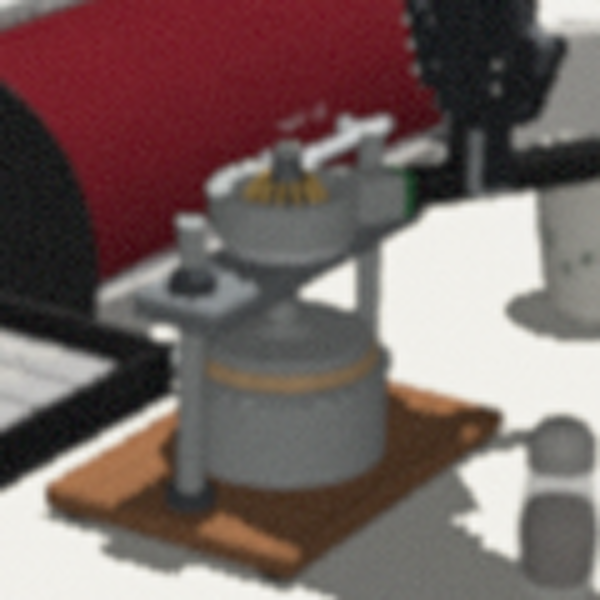

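>>> arm_command --pt "0 -0.006 0 0 0 0 0" --pt "0 -0.01 0 0 0 0 0" --pt "0 -0.012 0 0 0 0 0" --pt "0 -0.012 0 0 0 0 0"

```text
t: 22.12
position: [0.5051, -0.1162, 0.1856]
tool_rot: [-2.05, 1.569, 0.544]
force: [0.9, -0.6, -2.9]
grip_width: 0.0205
```

```bash
python3 - <<'E'
from h import *
rep();s=shot('side')
f=cv2.cvtColor(s['frame'],cv2.COLOR_RGB2BGR);cv2.imwrite('pics/c16.png',cv2.resize(f[170:290,280:400],None,fx=5,fy=5,interpolation=2))
E
```

```text
delta 1.024 pos-ang 1.049 r 0.1081 z 0.1856 F [ 0.9 -0.6 -2.9] T [-0.15  0.1  -0.01] q [-0.23  0.18 -0.32  1.06  0.   -1.25] w 0.02054559390661945 t 22.125 tilt [0.0015 0.0009]
```

View pics/c16.png

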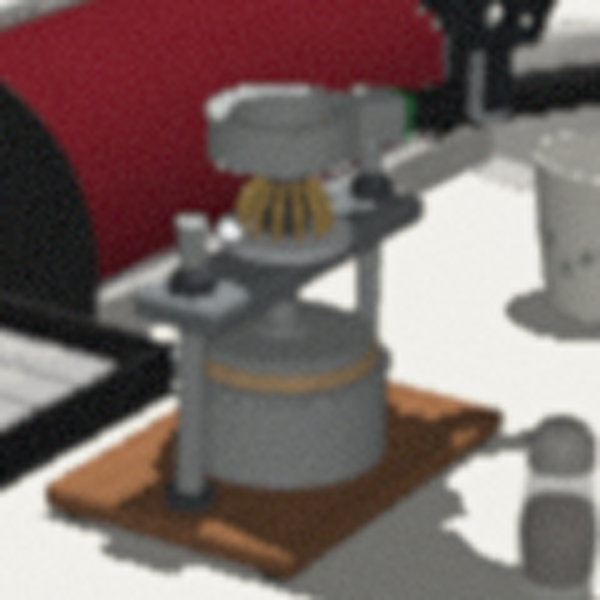

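```bash
python3 - <<'E'
from h import *
plan([(.505,-.116,.25,2.593,2),(.489,.3153,.20,1.6,9)],start=(.505,-.116,.185,2.593),op=0)
E
```

```text
[[0, -0.032, -0.0, 0.0, -0.0, 0, 0], [0, -0.033, -0.0, 0.0, -0.0, 0, 0], [0, 0.006, -0.04, 0.027, 0.11, 0, 0], [0, 0.005, -0.037, 0.03, 0.111, 0, 0], [0, 0.006, -0.033, 0.035, 0.11, 0, 0]]
[[0, 0.005, -0.029, 0.038, 0.11, 0, 0], [0, 0.006, -0.025, 0.041, 0.111, 0, 0], [0, 0.005, -0.02, 0.043, 0.11, 0, 0], [0, 0.006, -0.015, 0.046, 0.11, 0, 0], [0, 0.005, -0.01, 0.047, 0.111, 0, 0]]
[[0, 0.006, -0.005, 0.048, 0.11, 0, 0]]
```

>>> arm_command --pt "0 -0.032 0 0 0 0 0" --pt "0 -0.033 0 0 0 0 0" --pt "0 0.006 -0.04 0.027 0.11 0 0" --pt "0 0.005 -0.037 0.03 0.111 0 0" --pt "0 0.006 -0.033 0.035 0.11 0 0"

```text
t: 22.8
position: [0.4991, 0.0288, 0.2328]
tool_rot: [-1.664, 1.569, 0.595]
force: [1.0, 0.3, -3.4]
grip_width: 0.0207
```

>>> arm_command --pt "0 0.005 -0.029 0.038 0.11 0 0" --pt "0 0.006 -0.025 0.041 0.111 0 0" --pt "0 0.005 -0.02 0.043 0.11 0 0" --pt "0 0.006 -0.015 0.046 0.11 0 0" --pt "0 0.005 -0.01 0.047 0.111 0 0"

```text
t: 23.42
position: [0.4891, 0.2688, 0.2055]
tool_rot: [-0.27, 1.57, 1.437]
force: [0.8, -0.1, -2.8]
grip_width: 0.0204
```

>>> arm_command --pt "0 0.006 -0.005 0.048 0.11 0 0" --pt "0 0 0 0 0 0 0" --pt "0 0 0 0 0 0 0"

```text
t: 23.8
position: [0.4873, 0.315, 0.1993]
tool_rot: [1.8, 1.57, -2.881]
force: [-0.5, -0.4, -2.8]
grip_width: 0.0202
```

```bash
python3 - <<'E'
from h import *
plan([(.489,.3153,.05,1.608,4),(.489,.3153,.013,1.608,2)],op=0)
p=shot('top','t17.png');s=shot('side','s17.png');w=shot('wrist','w17.png')
f=lambda p:cv2.cvtColor(p['frame'],cv2.COLOR_RGB2BGR)
cv2.imwrite('pics/c17.png',np.hstack([cv2.resize(f(p)[165:295,100:260],None,fx=2.5,fy=2.5),cv2.resize(f(s)[230:360,180:340],None,fx=2.5,fy=2.5)]))
E
```

```text
now [0.4873 0.315  0.1993] a 1.6023 tilt [-0.0006 -0.0002] q [ 0.57  0.29 -0.15  1.13  0.    0.54] F [-0.5 -0.4 -2.8] T [0.   0.18 0.  ] w 0.0202 t 23.8
[[0, 0.037, -0.0, 0.0, -0.001, 0, 0], [0, 0.038, -0.001, 0.0, -0.002, 0, 0], [0, 0.037, -0.0, 0.0, -0.001, 0, 0], [0, 0.037, -0.001, 0.0, -0.002, 0, 0], [0, 0.019, 0.0, 0.0, 0.0, 0, 0]]
[[0, 0.018, 0.0, 0.0, 0.0, 0, 0]]
```

View pics/c17.png

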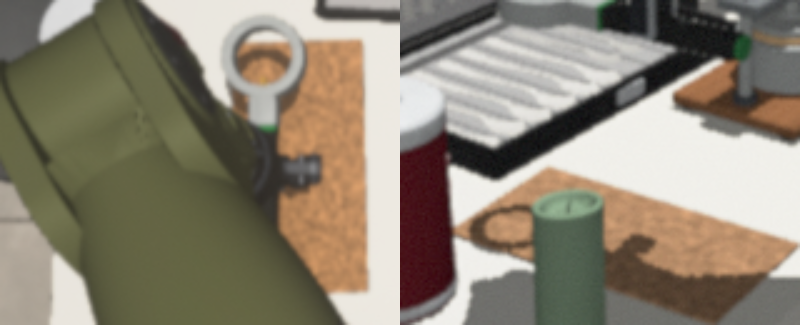

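View pics/w17.png

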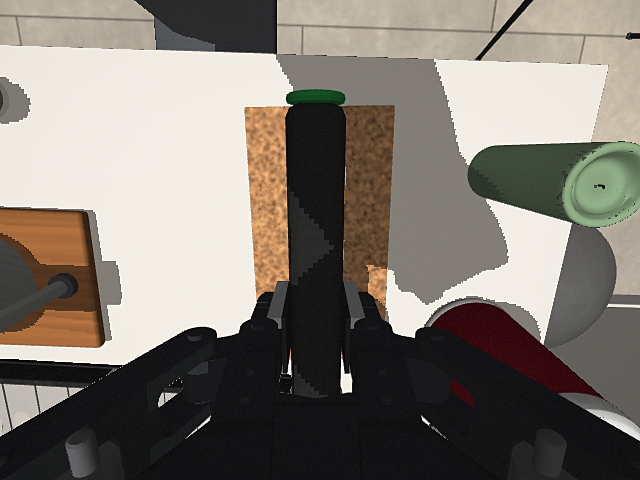

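>>> arm_command --pt "0 0.05 0 0 0 0 0" --pt "0 0.05 -0.001 0 -0.003 0 0" --pt "0 0.045 -0.001 0 -0.003 0 0" --pt "0 0.025 0 0 0 0 0" --pt "0 0 0 0 0 0 0"

```text
t: 24.58
position: [0.4881, 0.3129, 0.0276]
tool_rot: [2.093, 1.566, -2.584]
force: [0.1, 0.5, -3.0]
grip_width: 0.0204
```

```bash
python3 - <<'E'
from h import *
plan([(.489,.3153,.0105,1.608,2)],op=0)
E
```

```text
now [0.4881 0.3129 0.0276] a 1.6057 tilt [-0.0037 -0.0023] q [ 0.57  0.44 -0.37  0.77  0.    0.54] F [ 0.1  0.5 -3. ] T [-0.01  0.15 -0.01] w 0.0204 t 24.57
[[0, 0.009, -0.0, 0.001, -0.001, 0, 0], [0, 0.008, -0.001, 0.001, -0.001, 0, 0]]
```

>>> arm_command --pt "0 0.008 0 0 0 0 0" --pt "0 0.006 0 0 0 0 0" --pt "0 0.003 0 0 0 0 0" --pt "0 0 0 0 0 0 0"

```text
t: 25.08
position: [0.4896, 0.315, 0.0124]
tool_rot: [-0.769, 1.571, 0.838]
force: [0.6, -0.7, -2.4]
grip_width: 0.0205
```

```bash
python3 - <<'E'
from h import *
plan([(.489,.3153,.0105,1.608,1)],op=0)
E
```

```text
now [0.4896 0.315  0.0124] a 1.6071 tilt [0.0001 0.0001] q [ 0.57  0.46 -0.38  0.74  0.    0.54] F [ 0.6 -0.7 -2.4] T [ 0.04  0.14 -0.04] w 0.0205 t 25.07
[[0, 0.002, 0.001, 0.0, -0.001, 0, 0]]
```

>>> arm_command --pt "0 0.002 0 0 0 0 0" --pt "0 0.001 0 0 0 0 0" --pt "0 0 0 0 0 0 0"

```text
t: 25.45
position: [0.4898, 0.3152, 0.01]
tool_rot: [-0.929, 1.57, 0.678]
force: [-2.5, -0.0, 3.9]
grip_width: 0.0206
```

```bash
python3 - <<'E'
from h import *
plan([(.489,.3153,.0105,1.608,1)],op=0)
E
```

```text
now [0.4898 0.3152 0.01  ] a 1.6072 tilt [0.0006 0.0005] q [ 0.57  0.46 -0.38  0.73  0.    0.54] F [-2.5 -0.   3.9] T [-0.13  0.3  -0.04] w 0.0206 t 25.45
[[0, -0.001, 0.001, 0.0, -0.001, 0, 0]]
```

Contact with the mat now reads about 4 N upward, so the wrench is down. I'll release it and retreat.

>>> arm_command --pt "1 0 0 0 0 0 0" --pt "1 0 0 0 0 0 0" --pt "1 0 0 0 0 0 0" --pt "1 0 0 0 0 0 0" --pt "1 0 0 0 0 0 0"

```text
t: 26.08
position: [0.4896, 0.3149, 0.0092]
tool_rot: [2.403, 1.571, -2.273]
force: [-0.1, 0.6, 0.8]
grip_width: 0.0853
```

>>> arm_command --pt "1 -0.01 0 0 0 0 0" --pt "1 -0.03 0 0 0 0 0" --pt "1 -0.05 0 0 0 0 0" --pt "1 -0.06 0 0 0 0 0" --pt "1 -0.06 0 0 0 0 0"

```text
t: 26.7
position: [0.4893, 0.3148, 0.2219]
tool_rot: [-1.026, 1.57, 0.581]
force: [0.8, 1.2, -0.2]
grip_width: 0.0855
```

```bash
python3 - <<'E'
from h import *
plan([(.45,-.25,.3,0.0,10)])
w=shot('wrist','w18.png')
E
```

```text
now [0.4893 0.3148 0.2219] a 1.607 tilt [0.0005 0.0003] q [ 0.57  0.28 -0.11  1.18  0.    0.54] F [ 0.8  1.2 -0.2] T [ 0.03 -0.05 -0.02] w 0.0855 t 26.7
[[1, -0.008, 0.006, -0.056, 0.161, 0, 0], [1, -0.008, -0.003, -0.057, 0.16, 0, 0], [1, -0.007, -0.012, -0.055, 0.161, 0, 0], [1, -0.008, -0.021, -0.053, 0.161, 0, 0], [1, -0.008, -0.029, -0.048, 0.16, 0, 0]]
[[1, -0.008, -0.036, -0.044, 0.161, 0, 0], [1, -0.008, -0.043, -0.037, 0.161, 0, 0], [1, -0.007, -0.048, -0.029, 0.161, 0, 0], [1, -0.008, -0.053, -0.022, 0.16, 0, 0], [1, -0.008, -0.055, -0.013, 0.161, 0, 0]]
```

View pics/w18.png

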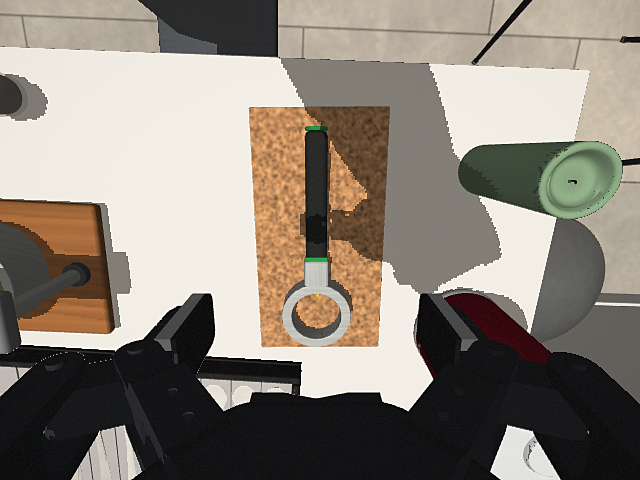

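The wrench lies flat in the middle of the mat, with its ring at (316,313) and its handle end at (316,128). I'll move the arm clear for the last views.

>>> arm_command --pt "1 -0.02 0.006 -0.056 0.161 0 0" --pt "1 -0.02 -0.003 -0.057 0.16 0 0" --pt "1 -0.017 -0.012 -0.055 0.161 0 0" --pt "1 -0.008 -0.021 -0.053 0.161 0 0" --pt "1 -0.008 -0.029 -0.048 0.16 0 0"

```text
t: 27.38
position: [0.4698, 0.0312, 0.2934]
tool_rot: [-0.796, 1.569, 0.003]
force: [1.5, 0.0, -0.3]
grip_width: 0.0855
```

>>> arm_command --pt "1 -0.008 -0.036 -0.044 0.161 0 0" --pt "1 -0.008 -0.043 -0.037 0.161 0 0" --pt "1 -0.007 -0.048 -0.029 0.161 0 0" --pt "1 -0.008 -0.053 -0.022 0.16 0 0" --pt "1 -0.008 -0.055 -0.013 0.161 0 0"

```text
t: 28.0
position: [0.4496, -0.2519, 0.3322]
tool_rot: [-0.35, 1.57, -0.356]
force: [1.2, 0.5, 0.0]
grip_width: 0.0857
```

>>> arm_command --pt "1 0 -0.06 0 0 0 0" --pt "1 0 -0.06 0 0 0 0" --pt "1 0 0 0 0 0 0"

```text
t: 28.38
position: [0.4493, -0.3736, 0.3305]
tool_rot: [-2.61, 1.57, -2.614]
force: [-0.3, 0.7, 1.0]
grip_width: 0.0856
```

```bash
python3 - <<'E'
from h import *
s=screw('s19.png');p=shot('top','t19.png')
for th,z in [('mug',0),('pepper',0.09),('canister',0.17),('candle',.144),('wrench_head',.016)]:
    for r in spotter.recognise(p,th)[:1]:
        e=np.array(r['extent']);print(th,r['conf'],e,onz(p,(e[0]+e[2])/2,(e[1]+e[3])/2,z))
for th in ['mug','pepper','canister','candle','wrench_head']:
    for r in spotter.recognise(s,th)[:1]: print(th,r['conf'],r['extent'])
f=lambda p:cv2.cvtColor(p['frame'],cv2.COLOR_RGB2BGR)
cv2.imwrite('pics/c19.png',np.hstack([cv2.resize(f(p)[150:300,110:380],None,fx=1.45,fy=1.45),cv2.resize(f(s)[170:270,290:390],None,fx=4,fy=4,interpolation=2)[:217]]));cv2.imwrite('pics/c19s.png',cv2.resize(f(s)[180:280,290:390],None,fx=6,fy=6,interpolation=2))
print(status.get_state()['position'],status.get_state()['t'])
E
```

```text
prof [77 76 75 74 74 70 66 53 43 43 55 35  9  0 -2 -2 -2 -1]
cross 197.4090909090909
mug 0.97 [454.  207.6 495.5 253.1] [ 0.52424332 -0.35797158  0.        ]
pepper 0.7 [333.  273.5 346.5 290.9] [0.38378967 0.00641354 0.09      ]
canister 0.94 [115.8 156.1 179.  210.2] [0.61148009 0.46274666 0.17      ]
candle 0.58 [125.1 249.7 164.5 270.7] [0.43192708 0.47029931 0.144     ]
wrench_head 0.81 [201.4 188.  236.  273.5] [0.51557228 0.32050701 0.016     ]
mug 0.81 [386.6, 196.1, 420.7, 233.1]
pepper 0.82 [381.1, 252.7, 400.0, 290.0]
canister 0.94 [142.1, 261.0, 204.9, 360.7]
candle 0.61 [234.3, 305.8, 264.2, 385.3]
wrench_head 0.7 [223.4, 301.0, 316.9, 338.7]Traceback (most recent call last):
  File "<stdin>", line 9, in <module>
    return _nx.concatenate(arrs, 1, dtype=dtype, casting=casting)
           ~~~~~~~~~~~~~~~^^^^^^^^^^^^^^^^^^^^^^^^^^^^^^^^^^^^^^^
ValueError: all the input array dimensions except for the concatenation axis must match exactly, but along dimension 0, the array at index 0 has size 218 and the array at index 1 has size 217
```

View pics/t19.png

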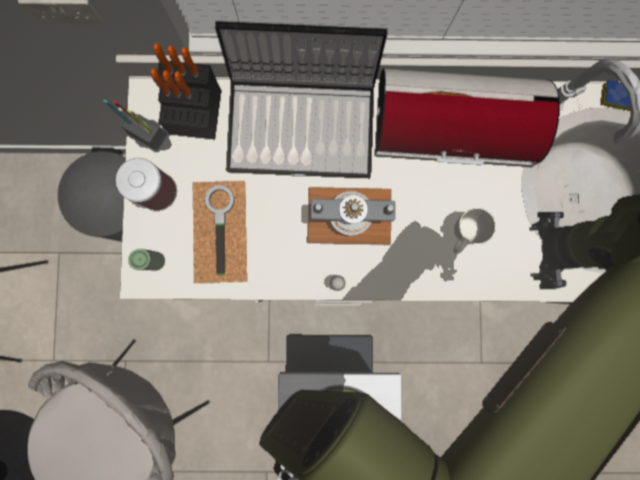

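```bash
python3 - <<'E'
from h import *
s=shot('side');f=cv2.cvtColor(s['frame'],cv2.COLOR_RGB2BGR)
cv2.imwrite('pics/c20s.png',cv2.resize(f[180:280,290:390],None,fx=6,fy=6,interpolation=2))
d=np.array([.51,-.86])
tr=lambda X:(proj(s,X)-[290,180])*6+2.5
for n,c,r,z in [('screw end',(.5585,-.0225),.009,.1836),('screw 2mm up',(.5585,-.0225),.009,.1856),('screw 4',(.5585,-.0225),.009,.1876),('rodL',(.5595,.0625),.007,.168),('rodR',(.5575,-.1075),.007,.168)]:
    print(n,tr([c[0]+r*d[0],c[1]+r*d[1],z]),tr([*c,z]))
for z in (.076,.078,.080): print('plate front bottom',z,tr([.5585-.046*d[0],-.0225-.046*d[1],z]),'lid front',tr([.5585-.049*d[0],-.0225-.049*d[1],.076]))
E
```

```text
screw end [284.72166639 111.07395195] [284.42638491 118.03103352]
screw 2mm up [284.81309439 106.55543137] [284.51816527 113.49137613]
screw 4 [284.90461109 102.03252696] [284.61003516 108.94729045]
rodL [171.68767117 205.17408354] [170.95204944 211.2202009 ]
rodR [386.98604716  95.03020463] [387.17888805 100.13390973]
plate front bottom 0.076 [277.96379714 398.32221339] lid front [277.85277856 401.17022609]
plate front bottom 0.078 [278.05256176 393.91250261] lid front [277.85277856 401.17022609]
plate front bottom 0.08 [278.14141311 389.49848377] lid front [277.85277856 401.17022609]
```

View pics/c20s.png

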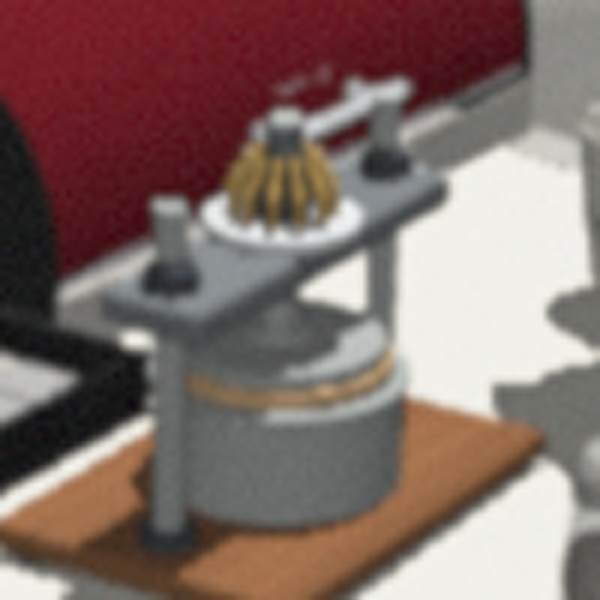

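```bash
python3 - <<'E'
from h import *
print(status.get_state()['t'],workorder.close_job())
E
```

```text
the job is handed in; nothing more can be done
29.075 None
```

The job is handed in at 29.1 s of the 67 s allowed. I put the wrench's ring on the nut and left it on through three clockwise strokes with two full slipping returns between them. I then lifted it off and laid it on the cork mat, same side up.

**Press plate:**
- On the third stroke the wrist force rose from about 7 N to about 20 N while the screw height stayed the same, so I took the nut to be at its stop.
- In the last side view, the screw top and the plate's lower edge lie within about 1 mm of where they should be with the plate on the lid.
- The screw travelled about 24.6 mm. That fits the plate resting on the lid only if the nut started near 0.2 rad, which I could not check separately.

**One thing I could not explain:** on that third stroke the handle still moved about 0.3 rad as the force rose, although the screw did not go down. It may be give at the stop or in the pawl.

**Wrench and other objects:**
- The final pictures show the wrench lying flat within the mat.
- The mug, pepper shaker, candle and canister are where they stood, to within the detection error of a few mm.
- The arm was clear of everything, and the forces I read stayed at about 20 N or less.

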